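Set the shoe clearance of a small drum brake

TASK

Adjust the small drum brake on the bench: with the square-handled adjusting tool from the tool stand, reach through the slot in the backing plate and turn the star wheel up, a tooth at a time, until it goes hard with the shoes firmly against the drum, then back it off two teeth. Work by feel and do not force the wheel or lean on the plate, leave everything else where it is, and finish with the tool standing back in the hole of the stand it came from.

Things in the scene. Friction and masses are not known exactly. Their poses are not given: they have to be found in the camera images.
- brake: Drum brake lying on a black rubber pad, grey backing plate upwards, fixed to the bench: 180 mm across, plate top 58 mm above the bench. Origin: centre of its underside, on the bench; z up. The access slot lies on its -x side. On the plate: in the middle a round dark axle flange with a stub 22 mm above the plate; on the +x side a steel lever, 16 mm above the plate, that reaches to the rim.
- slot (a point): Centre of the open access slot, at the top face of the backing plate: 52 mm from the brake's centre along its -x, 58 mm above the bench. Axes as the brake's. The slot is 18 mm long along x (radially) and 11 mm wide along y, through sheet 3 mm thick: room for about one tooth at a stroke.
- star_adjuster: The star wheel on its screw. Origin: centre of the wheel, 25 mm straight below point slot; axes as the brake's, the wheel's axis along y. Plain steel, 38 mm over the teeth, 9 mm wide; 12 straight teeth 2.6 mm thick, 6.5 mm deep, 10 mm apart at the crests (gaps 7 mm wide at the crests, 4 mm at the root). Crests pass 6 mm below the plate's top face, roots 12.5 mm. 2 to 3 N turn it; no clicks, friction holds it.
- star_wheel (a joint): Turn of the star wheel, rad. 0: shoes hard against the drum, a firm stop (push it home with 7 to 9 N; over 15 N on wheel or plate is forcing); negative: backed off, 0.524 per tooth. Grows as the teeth under the slot move outwards, away from the brake's centre (brake's -x). Starts 1.7 to 2.9 teeth short of 0. Where teeth then stand differs each time: feel or look.
- adjuster: The adjusting tool, about 90 g, standing in one of the three holes of the stand: black square handle 22 x 22 mm, 63 mm high, flat sides; below it a round steel shank of 7 mm, 24 mm long, ending in a thin flat blade 9 mm wide (along the tool's y) and 2.2 mm thick (along its x), 18 mm long. Origin: centre of the handle's underside, which rests on the stand's top; z up; it stands with its axes parallel to the stand's.
- blade_tip (a point): End of the tool's blade, 42 mm below the handle's underside on the tool's axis.
- stand: Steel tool stand, fixed, 70 mm (x) by 160 mm (y), top plate 80 mm above the bench, 12 mm thick. Origin: centre of its underside. Three square holes of 14 mm through the top plate at y = -50, 0 and +50 mm, one tool in each.
- driver_a: Screwdriver with a thick round black handle, 26 mm, 62 mm high, standing in the stand. Origin: underside of the handle. Leave it.
- driver_b: Screwdriver with a thinner round black handle, 22 mm, 54 mm high, standing in the stand. Origin: underside of the handle. Leave it.
- plug: The slot's black rubber dust plug, 28 mm across, 10 mm high, lying on the bench. Leave it.
- tray: Low grey tray, 100 x 130 x 22 mm, with an axle nut and a washer. Leave it.
- axle_nut: Hexagon axle nut, 28 mm, in the tray. Leave it.
- washer: Washer, 32 mm, in the tray. Leave it.
- shoe: Spare brake shoe, a half ring of about 150 mm, 32 mm high. Leave it.
- pliers: Pliers with orange grips, 140 mm long, lying on the bench. Leave them.
- meter: Black multimeter, 150 x 75 x 32 mm, lying on the bench. Leave it.
Mind the look-alikes: they are no part of the job. Leave any orange or red look-alike of the adjuster alone.

How it is judged:
By the outcome, as a careful person would: the job done as asked, in the order asked, and still so for the second after the job is handed in, with the robot touching nothing.
It also fails if it takes over 72 s, if anything falls off the work surface, if the arm or the gripper's body presses on something with over 40 N, if the wrist force passes 120 N, or if a joint passes its speed limit or range.

ROBOT

A 6-joint arm with a two-finger parallel gripper is mounted at the origin on the work surface. World frame = base frame: x ahead of the robot, y to its left, z up, the work surface at z = 0. Lengths are in m, angles in rad, forces in N, time in s.
With the tool pointing down it reaches from about 0.35 to 0.975 m from the base axis. Payload 4.9 kg.
Tool frame: the origin (TCP) lies on the centre line of the jaws, within the pads' length; the fingertips stand 14 mm ahead of it and the grasp point (between the pads) lies 5 mm behind it; y points along the fingers, z is the direction in which the jaws open and shut, and the axes are right-handed (so a half turn about y gives the same grasp; the last joint's range is limited). The gripper opens to 85 mm and grips with 20 to 120 N. Pads are 22 mm wide; open, the fingers measure 114 mm over their backs; the gripper's body (76 mm by 85 mm) begins 54 mm behind the grasp point. The pads swing forward as they close: fully open they stand 13 mm farther back than shut.
Start: joints at [1.068, 0.053, 1.613, -0, 1.476, -0.119], TCP at [0.234, 0.58, 0.245] pointing down, gripper open.
Joint ranges: [-3.01, 3.01], [-1.01, 2.22], [0.06, 2.58], [-1.02, 4.17], [0.09, 2.62], [-3.14, 3.14]. Speed limits (rad/s): [2.57, 2.57, 3.14, 3.14, 3.14, 3.14].

INTERFACE

Orientations are given as a rotation vector (axis times angle).
In Python, from station import ctrl gives the robot as it stands.
- The arm moves only by the tool servo_tool, never from a script. Its arguments are lists of equal length, an entry for each row: "delta_pos": the shift along the tool's x, y, z in m, a list of three; "dr": the turn, a rotation vector about the tool's x, y, z in degrees, a list of three; "grip": the opening, from 0 (shut) to 1 (fully open). In form: {"delta_pos": [[x, y, z], ...], "dr": [[rx, ry, rz], ...], "grip": [grip, ...]}. A call has 1 to 5 rows; each row shifts and turns the pose as measured when the row begins, along the tool's axes as they then stand; what a row does not reach is not made up. A row lasts 1/8 s, in which the tool goes at most 62.5 mm and 10.7 degrees, less where a joint would pass 70% of its speed; a pose out of reach is approached as far as the arm can. A call is refused whole if a number of a shift passes 0.0625 or a number of a turn 10.7, either way. A call with a gripper value outside its range is refused whole. The fingers move at their own pace and stop on an object; "grip_force" is the grip in N (left out, the last holds). Time passes only in rows, so rows that do not move let the fingers close. It gives the time, the measured TCP pose, the force and the opening at its end, in the units of the state.
- ctrl.get_obs(): the state, without advancing time (a new reading comes with each control period).
- ctrl.get_image(name): name is "side" or "top" or "wrist"; returns the picture (420x560x3 uint8, red, green, blue); there is no depth.
- ctrl.camera_params(name): a dict with "fovy" (degrees; the focal length in pixels is half the picture's height over the tangent of half this angle, whatever the lens; pixels are square), "cx", "cy" (the principal point, pixels), "k1" (the pictures are not rectified: a ray, as slopes to the right and down, at radius r is drawn at 1 + k1 r^2 times it, then the intrinsics apply), "eye" and "rotation" of the camera in the world. Camera axes: x right, y down, z forward; pixel columns grow to the right and rows downward; lengths in m; the calibration is good to about 2 mm. A picture is of the moment at which its call begins: read the wrist's pose just before it. camera_params takes no time and is no camera call; for the wrist camera it gives the pose at the moment of the call.
- ctrl.finish_job(): hands the job in, once; it reports no verdict.
Trained networks look in the newest picture that a camera, given by its name, has taken for a name from the list of things; names that differ only in an ending like _2 or _b are one class to them, and where a whole thing is asked for, a point or a joint stands for the part that bears it (a point fixed in the world has none). Each returns a list of dicts, best first, with "score" (0 to 1); they miss things now and then, are a little off and sometimes report something else, mostly with a low value. They report only what shows in the picture. A call takes as long as a camera call. They do not tell look-alikes from the thing itself.
- ctrl.masks_of(camera, label): "pixels" (420x560 bool, what is visible of it) and "extent" ([left, top, right, bottom] in pixels, round what is visible of it).
The state is a dict: "t": time; "q": joint angles; "dq": joint speeds; "effort": joint torques, N m; "tool_pos": TCP position; "tool_rot": TCP orientation; "contact_force": force on the tool from outside, world axes, zero at the start; "wrist_torque": the same for the moment, N m; "opening": finger opening in m.
Only numpy, scipy, OpenCV 4.12 (cv2) and the standard library are available. Lean on these libraries where they do the work, as an engineer would, in place of code of your own. Each camera call takes 0.05 s, during which the arm holds its last target.

## Working session

There is one attempt and no reset: what is moved stays moved. The work goes in short steps, Python scripts to look and compute and a tool call to move; the robot and the scene stay as the last step left them, time stands still between calls to the robot, and variables do not carry over. Pictures are saved under pics/ and viewed, and the job is handed in when it is done.

Besides the shell and the picture viewer there is one more tool, called after "Emit:" by a JSON object that holds its "method" and its "body", one argument or row to a line. servo_tool: Moves the arm, as the interface text tells. Its arguments: {"type":"object","properties":{"delta_pos":{"type":"array","items":{"type":"array","items":{"type":"number"}}},"dr":{"type":"array","items":{"type":"array","items":{"type":"number"}}},"grip":{"type":"array","items":{"type":"number"}},"grip_force":{"type":"number"}},"required":["delta_pos","dr","grip"]}

```bash
ls; mkdir -p pics; python3 - <<'E'
from station import ctrl
import cv2
o=ctrl.get_obs(); print({k:(v.round(3).tolist() if hasattr(v,'round') and hasattr(v,'tolist') else v) for k,v in o.items()})
for n in ['side','top','wrist']:
    print(n,ctrl.camera_params(n))
    im=ctrl.get_image(n); cv2.imwrite(f'pics/a_{n}.png',im[...,::-1])
E
```

```text
pics
{'t': 0.0, 'q': [1.068, 0.053, 1.614, 0.0, 1.476, -0.119], 'dq': [-0.0, 0.001, 0.0, 0.001, -0.0, 0.001], 'effort': [-0.0, -39.366, -37.018, -0.0, 0.007, -0.0], 'tool_pos': [0.234, 0.579, 0.244], 'tool_rot': [-1.552, 0.302, -0.301], 'contact_force': [0.098, -0.452, 0.059], 'wrist_torque': [-0.012, -0.031, -0.015], 'opening': 0.08513385665514683}
side {'fovy': 53.95049487500308, 'cx': 279.0311334554288, 'cy': 209.6826175666649, 'k1': -0.022541610090021834, 'eye': array([ 0.36148222, -0.62845917,  0.9019958 ]), 'rotation': array([-2.44310693,  0.3770799 , -0.13088001])}
top {'fovy': 56.08737292296979, 'cx': 272.7478560503502, 'cy': 207.4027878935427, 'k1': -0.05232055013817324, 'eye': array([ 0.39208541, -0.02383655,  1.18354754]), 'rotation': array([-2.11287917,  2.13044171, -0.14977738])}
wrist {'fovy': 59.50527570221295, 'cx': 282.24795099096485, 'cy': 204.2013674153231, 'k1': 0.015416180998371597, 'eye': array([0.15832275, 0.60921892, 0.37391398]), 'rotation': array([2.37556776, 1.60277369, 0.25530745])}
```

View pics/a_side.png

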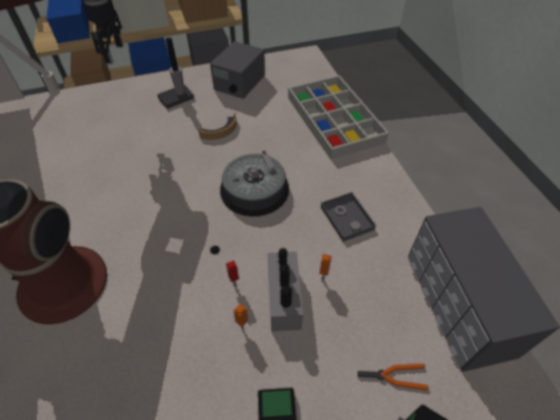

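View pics/a_top.png

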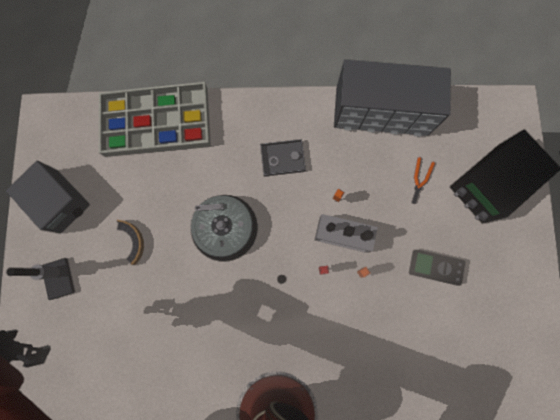

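View pics/a_wrist.png

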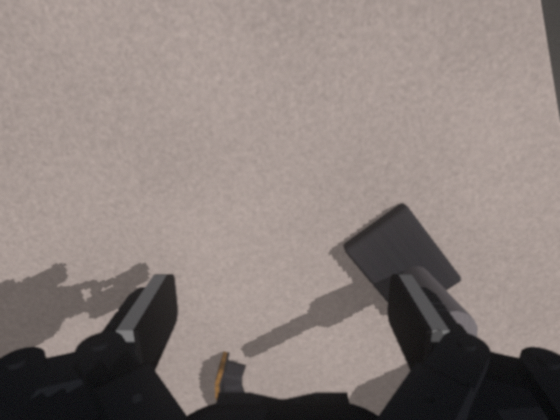

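```bash
cat > h.py <<'E'
from station import ctrl
import cv2, numpy as np
from scipy.spatial.transform import Rotation as R
def cam(n):
    p=ctrl.camera_params(n); f=210/np.tan(np.radians(p['fovy'])/2)
    return p,f,R.from_rotvec(p['rotation']).as_matrix()
def proj(c,X):
    p,f,M=c; d=(np.atleast_2d(X)-p['eye'])@M; s=d[:,:2]/d[:,2:]
    r2=(s**2).sum(1,keepdims=True); s=s*(1+p['k1']*r2)
    return s*f+[p['cx'],p['cy']]
def ray(c,uv,z):
    p,f,M=c; sd=(np.atleast_2d(uv)-[p['cx'],p['cy']])/f; s=sd.copy()
    for _ in range(10): s=sd/(1+p['k1']*(s**2).sum(1,keepdims=True))
    d=np.c_[s,np.ones(len(s))]@M.T
    return p['eye']+d*((z-p['eye'][2])/d[:,2])[:,None]
def obs():
    o=ctrl.get_obs(); print('t',round(o['t'],3),'pos',np.round(o['tool_pos'],4),'F',np.round(o['contact_force'],2),'op',round(o['opening'],4)); return o
E
python3 - <<'E'
from h import *
im=cv2.imread('pics/a_top.png')
cv2.imwrite('pics/b1.png',cv2.resize(im[180:280,170:400],None,fx=3.4,fy=3.4,interpolation=cv2.INTER_CUBIC))
c=cam('top')
for lab,z in [('brake',.05),('stand',.08),('adjuster',.14),('driver_a',.14),('driver_b',.13),('slot',.058),('plug',.01)]:
    try:
        for d in ctrl.masks_of('top',lab):
            m=d['pixels'];ys,xs=np.nonzero(m)
            print(lab,round(d['score'],2),np.round(d['extent']),xs.mean().round(1),ys.mean().round(1),ray(c,[xs.mean(),ys.mean()],z).round(3))
    except Exception as e: print(lab,e)
print(ray(c,[[331,228],[367,236]],.145),ray(c,[[223,227],[203,206]],.07))
o=obs();print(R.from_rotvec(o['tool_rot']).as_matrix().round(3))
E
```

```text
brake 0.7 [193. 194. 262. 262.] 223.4 227.5 [[0.526 0.15  0.05 ]]
stand 0.86 [314. 214. 375. 250.] 343.6 233.8 [[ 0.502 -0.193  0.08 ]]
adjuster 0.6 [345. 223. 355. 235.] 348.5 231.0 [[ 0.503 -0.197  0.14 ]]
adjuster 0.52 [319. 268. 328. 276.] 323.0 269.9 [[ 0.402 -0.127  0.14 ]]
adjuster 0.52 [334. 189. 340. 203.] 337.6 195.0 [[ 0.601 -0.171  0.14 ]]
driver_a 0.54 [326. 221. 335. 232.] 330.1 227.0 [[ 0.515 -0.149  0.14 ]]
driver_a 0.46 [358. 232. 371. 241.] 366.4 235.4 [[ 0.491 -0.244  0.14 ]]
driver_b 0.54 [326. 221. 335. 232.] 330.1 227.0 [[ 0.516 -0.15   0.13 ]]
driver_b 0.46 [358. 232. 371. 241.] 366.4 235.4 [[ 0.492 -0.246  0.13 ]]
slot 0.79 [189. 194. 256. 262.] 223.0 227.9 [[0.524 0.15  0.058]]
[[ 0.51111364 -0.15015088  0.145     ]
 [ 0.48897817 -0.24419701  0.145     ]] [[0.52540716 0.14783864 0.07      ]
 [0.58687681 0.206809   0.07      ]]
t 0.5 pos [0.234  0.5795 0.2453] F [ 0.6   0.81 -0.56] op 0.0852
[[ 0.927 -0.     0.374]
 [-0.374 -0.     0.927]
 [-0.    -1.    -0.   ]]
```

View pics/b1.png

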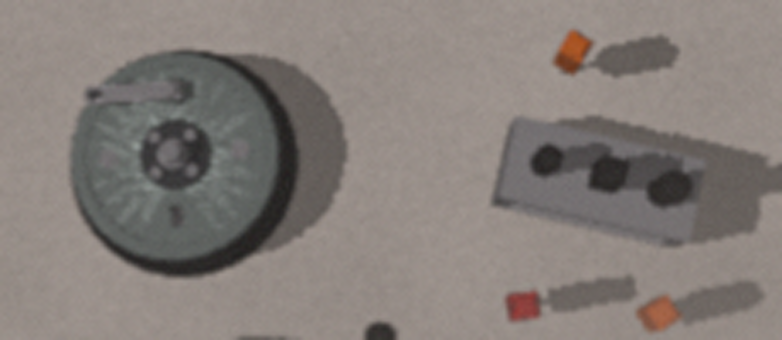

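```bash
cat >> h.py <<'E'
def plan(pos,zyaw,n=None,vmax=.055,wmax=10,start=None):
    """rows from current pose to pos, tool down, tool z at world yaw (deg)"""
    o=ctrl.get_obs()
    M=R.from_rotvec(o['tool_rot']).as_matrix(); p=np.array(o['tool_pos'])
    a=np.radians(zyaw); z=np.array([np.cos(a),np.sin(a),0]); y=np.array([0,0,-1.]); T=np.c_[np.cross(y,z),y,z]
    tot=R.from_matrix(M.T@T).as_rotvec(); d=np.array(pos)-p
    n=n or int(np.ceil(max(np.linalg.norm(d)/vmax,np.degrees(np.linalg.norm(tot))/wmax,1)))
    dp=[];dr=[]
    for i in range(n):
        L=M.T@(np.array(pos)-p)/(n-i); t=R.from_matrix(M.T@T).as_rotvec()/(n-i)
        L=L.round(4); td=np.degrees(t).round(2)
        dp.append(L.tolist());dr.append(td.tolist())
        p=p+M@L; M=M@R.from_rotvec(np.radians(td)).as_matrix()
    for i in range(0,n,5): print('dp',dp[i:i+5],'\ndr',dr[i:i+5])
    print('end',p.round(4),'yaw',np.degrees(np.arctan2(M[1,2],M[0,2])).round(2))
E
python3 - <<'E'
from h import *
c=cam('wrist');o=obs();T=R.from_rotvec(o['tool_rot']).as_matrix()
print('eye in tool',T.T@(c[0]['eye']-o['tool_pos']),'axis in tool',T.T@c[2][:,2])
plan([.48,.10,.25],-10)
E
```

```text
t 0.5 pos [0.234  0.5795 0.2453] F [ 0.6   0.81 -0.56] op 0.0852
eye in tool [-0.0812805  -0.1297373  -0.00051016] axis in tool [3.13267466e-01 9.49664925e-01 1.56275812e-04]
dp [[0.0408, -0.0005, -0.0352], [0.0452, -0.0005, -0.0294], [0.0487, -0.0005, -0.023], [0.0514, -0.0005, -0.0162], [0.0531, -0.0005, -0.009]] 
dr [[0.0, 7.8, 0.0], [0.0, 7.8, 0.0], [0.0, 7.8, 0.0], [0.0, 7.8, 0.0], [0.0, 7.8, 0.0]]
dp [[0.0539, -0.0004, -0.0017], [0.0536, -0.0005, 0.0056], [0.0524, -0.0004, 0.0128], [0.0501, -0.0005, 0.0198], [0.047, -0.0004, 0.0263]] 
dr [[0.0, 7.8, 0.0], [0.0, 7.8, 0.0], [0.0, 7.8, 0.0], [0.0, 7.81, 0.0], [0.0, 7.8, 0.01]]
end [0.48 0.1  0.25] yaw -10.0
```

Emit:
{"method": "servo_tool", "body": {
  "delta_pos": [
    [0.041,0,-0.035],
    [0.045,0,-0.029],
    [0.049,0,-0.023],
    [0.051,0,-0.016],
    [0.053,0,-0.009]
  ],
  "dr": [
    [0,7.8,0],
    [0,7.8,0],
    [0,7.8,0],
    [0,7.8,0],
    [0,7.8,0]
  ],
  "grip": [1,1,1,1,1]
}}

```text
t: 1.12
tool_pos: [0.3575, 0.3361, 0.2456]
tool_rot: [-1.4, 0.839, -0.841]
contact_force: [0.4, 0.7, 0.1]
opening: 0.0857
```

Emit:
{"method": "servo_tool", "body": {
  "delta_pos": [
    [0.054,0,-0.002],
    [0.054,0,0.006],
    [0.052,0,0.013],
    [0.05,0,0.02],
    [0.047,0,0.026]
  ],
  "dr": [
    [0,7.8,0],
    [0,7.8,0],
    [0,7.8,0],
    [0,7.8,0],
    [0,7.8,0]
  ],
  "grip": [1,1,1,1,1]
}}

```text
t: 1.75
tool_pos: [0.4779, 0.0852, 0.2476]
tool_rot: [-1.093, 1.359, -1.364]
contact_force: [1.3, 0.3, -0.3]
opening: 0.0855
```

```bash
python3 - <<'E'
from h import *
o=obs(); M=R.from_rotvec(o['tool_rot']).as_matrix();print(M.round(3))
im=ctrl.get_image('wrist'); cv2.imwrite('pics/c_wrist.png',im[...,::-1])
E
```

```text
t 1.75 pos [0.4779 0.0852 0.2476] F [ 1.26  0.35 -0.31] op 0.0855
[[-0.21   0.008  0.978]
 [-0.978  0.003 -0.21 ]
 [-0.004 -1.     0.007]]
```

View pics/c_wrist.png

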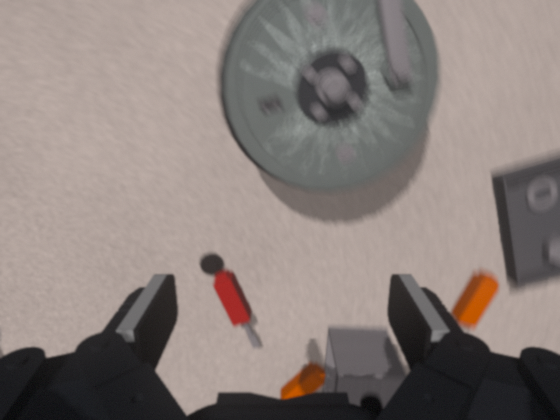

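```bash
python3 - <<'E'
from h import *
c=cam('wrist')
print(ray(c,[[271,103]],.058),ray(c,[[332,84]],.08))
plan([.474,.165,.15],-5)
E
```

```text
[[0.48568278 0.14443614 0.058     ]] [[0.53531789 0.14880932 0.08      ]]
dp [[-0.0272, 0.0325, -0.0085], [-0.0275, 0.0325, -0.0071], [-0.0278, 0.0325, -0.0058]] 
dr [[-0.18, -2.54, 0.01], [-0.18, -2.55, 0.01], [-0.19, -2.54, 0.02]]
end [0.474 0.165 0.15 ] yaw -5.0
```

Emit:
{"method": "servo_tool", "body": {
  "delta_pos": [
    [-0.027,0.033,-0.008],
    [-0.027,0.033,-0.006],
    [-0.028,0.033,-0.005],
    [0,0,0]
  ],
  "dr": [
    [-0.2,-2.5,0],
    [-0.2,-2.5,0],
    [-0.2,-2.5,0],
    [0,0,0]
  ],
  "grip": [1,1,1,1]
}}

```text
t: 2.3
tool_pos: [0.4785, 0.1633, 0.1478]
tool_rot: [-1.163, 1.274, -1.278]
contact_force: [-0.2, -1.1, 0.2]
opening: 0.0855
```

```bash
python3 - <<'E'
from h import *
o=obs()
im=ctrl.get_image('wrist'); cv2.imwrite('pics/d_wrist.png',im[...,::-1])
cv2.imwrite('pics/d_zoom.png',cv2.resize(im[100:300,180:380,::-1],None,fx=3,fy=3,interpolation=cv2.INTER_CUBIC))
np.save('d_cam.npy',[cam('wrist')],allow_pickle=True)
E
```

```text
t 2.3 pos [0.4785 0.1633 0.1478] F [-0.2  -1.13  0.22] op 0.0855Traceback (most recent call last):
  File "<stdin>", line 5, in <module>
    arr = np.asanyarray(arr)
ValueError: setting an array element with a sequence. The requested array has an inhomogeneous shape after 2 dimensions. The detected shape was (1, 3) + inhomogeneous part.
```

View pics/d_wrist.png

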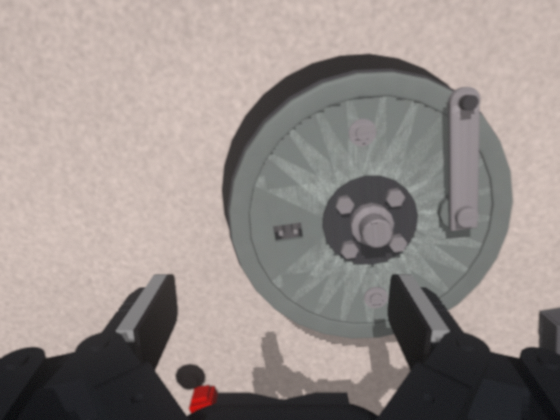

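View pics/d_zoom.png

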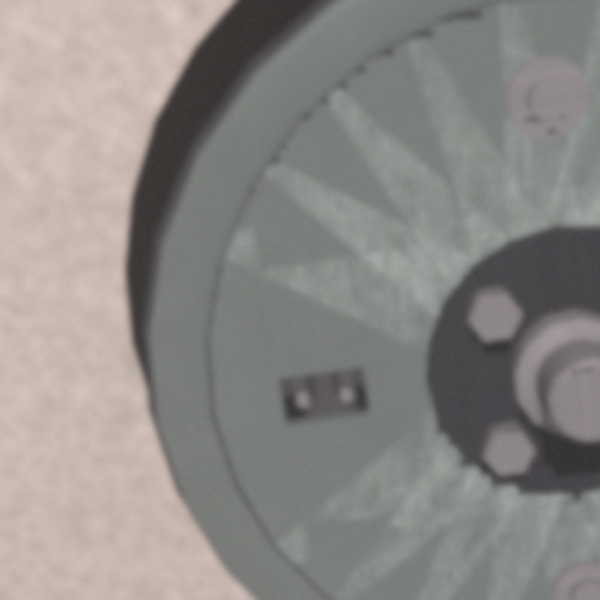

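```bash
python3 - <<'E'
from h import *
im=cv2.imread('pics/d_wrist.png')
z=cv2.resize(im[215:250,265:310],None,fx=16,fy=16,interpolation=cv2.INTER_CUBIC)
cv2.imwrite('pics/d_z2.png',cv2.convertScaleAbs(z,alpha=1.5))
c=cam('wrist')
# plate rim: fit via ellipse? use several features
px=np.array([[281,377],[364,370],[368,411],[286,422]])/3+[180,100]
P=ray(c,px,.058);print(P.round(4),P.mean(0))
e=ray(c,[[375,228]],.080);print('stub',e)
print('bolts',ray(c,[[345,205],[396,197],[349,249],[399,243]],.064).mean(0))
print(c[0]['eye'])
o=obs();print(R.from_rotvec(o['tool_rot']).as_matrix().round(4))
E
```

```text
[[0.4734 0.156  0.058 ]
 [0.4914 0.1559 0.058 ]
 [0.4915 0.1462 0.058 ]
 [0.4734 0.1454 0.058 ]] [0.48242028 0.15086096 0.058     ]
stub [[0.53347073 0.15750972 0.08      ]]
bolts [0.53558339 0.15356576 0.064     ]
[0.48567339 0.24295243 0.27956794]
t 2.35 pos [0.4799 0.1629 0.1498] F [ 0.61  0.34 -0.37] op 0.0858
[[-9.270e-02  6.700e-03  9.957e-01]
 [-9.957e-01 -6.000e-04 -9.270e-02]
 [ 0.000e+00 -1.000e+00  6.700e-03]]
```

View pics/d_z2.png

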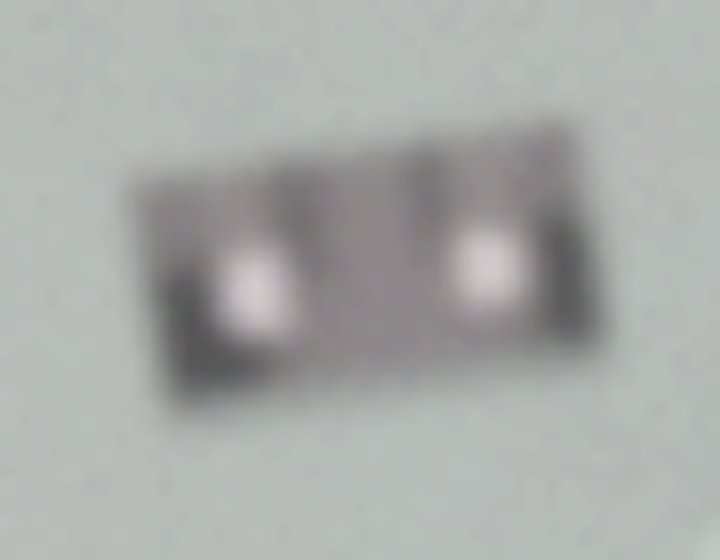

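```bash
cat >> h.py <<'E'
import pickle
def snap(n,name,box=None,f=1,gain=1.0):
    c=cam(n); im=np.ascontiguousarray(ctrl.get_image(n)[...,::-1]); pickle.dump((c,im),open(f'pics/{name}.pkl','wb'))
    v=im if box is None else cv2.resize(im[box[1]:box[3],box[0]:box[2]],None,fx=f,fy=f,interpolation=cv2.INTER_CUBIC)
    cv2.imwrite(f'pics/{name}.png',cv2.convertScaleAbs(v,alpha=gain)); return c,im
E
python3 - <<'E'
from h import *
obs()
c,im=snap('wrist','e1',(260,205,310,250),14,1.4)
cv2.imwrite('pics/e1b.png',cv2.resize(im[60:350,210:530],None,fx=2,fy=2,interpolation=cv2.INTER_CUBIC))
E
```

```text
t 2.35 pos [0.4799 0.1629 0.1498] F [ 0.61  0.34 -0.37] op 0.0858
```

View pics/e1.png

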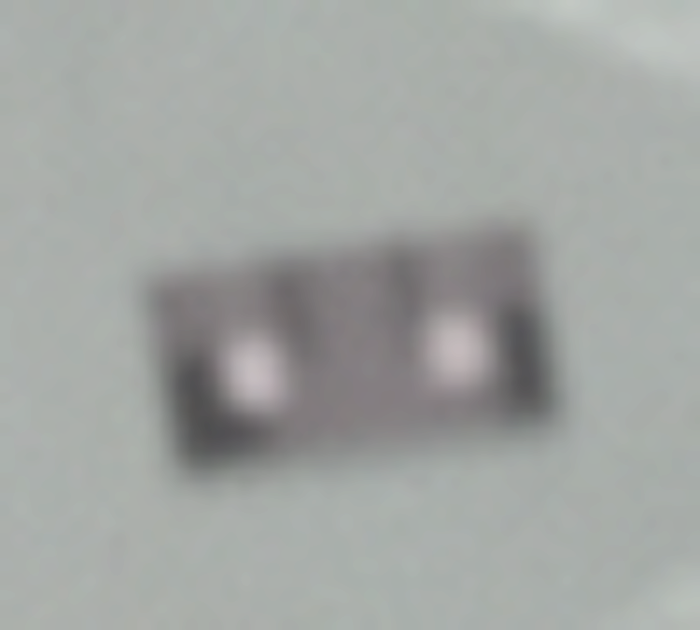

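View pics/e1b.png

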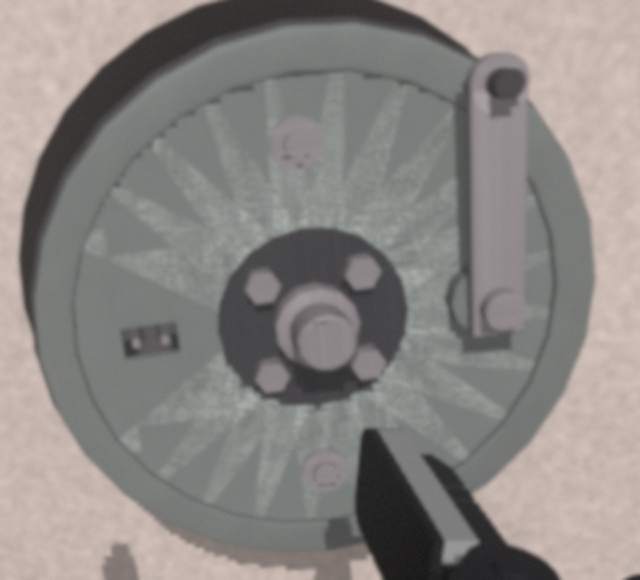

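```bash
python3 - <<'E'
from h import *
c,im=pickle.load(open('pics/e1.pkl','rb'))
px=np.array([[150,277],[531,228],[557,423],[187,468]])/14+[260,205]
P=ray(c,px,.058);print(P.round(4),P.mean(0).round(4))
for a,b in [(0,1),(3,2)]: d=P[b]-P[a];print('yaw',np.degrees(np.arctan2(d[1],d[0])),np.hypot(*d[:2]))
for a,b in [(3,0),(2,1)]: d=P[b]-P[a];print('yaw-90',np.degrees(np.arctan2(d[1],d[0]))-90,np.hypot(*d[:2]))
rim=np.array([[36,290],[310,550],[594,250],[310,22],[110,460],[480,500],[560,400],[110,130]])/2+[210,60]
Q=ray(c,rim,.057)[:,:2]
A=np.c_[2*Q,np.ones(len(Q))];s=np.linalg.lstsq(A,(Q**2).sum(1),rcond=None)[0]
print('rim c',s[:2],'r',np.sqrt(s[2]+s[:2]@s[:2]))
d=s[:2]-P.mean(0)[:2];print('yaw c-slot',np.degrees(np.arctan2(d[1],d[0])),np.hypot(*d))
sp=np.array([[252,374],[457,351]])/14+[260,205]
S=ray(c,sp,.052);print('teeth',S)
plan([.503,-.10,.20],-14.3)
E
```

```text
[[0.4716 0.1568 0.058 ]
 [0.4893 0.1575 0.058 ]
 [0.4897 0.1477 0.058 ]
 [0.4723 0.1471 0.058 ]] [0.4807 0.1523 0.058 ]
yaw 2.375327502604552 0.017737743759154562
yaw 2.0334377030853297 0.01742738346037718
yaw-90 4.356401091104516 0.009729589876465388
yaw-90 2.525013407905348 0.00982779841605723
rim c [0.53529385 0.15456189] r 0.08933336295214926
yaw c-slot 2.422942704099001 0.05462931648933666
teeth [[0.47551556 0.14902172 0.052     ]
 [0.48536437 0.14926661 0.052     ]]
dp [[0.0519, -0.0097, 0.0094], [0.0515, -0.0097, 0.011], [0.0512, -0.0097, 0.0126], [0.0508, -0.0096, 0.0141], [0.0502, -0.0097, 0.0157]] 
dr [[-0.11, 1.79, -0.02], [-0.11, 1.78, -0.01], [-0.11, 1.79, -0.02], [-0.1, 1.78, -0.01], [-0.11, 1.79, -0.02]]
end [ 0.503 -0.1    0.2  ] yaw -14.3
```

```bash
python3 - <<'E'
from h import *
plan([.503,-.195,.235],-14.3)
E
```

```text
dp [[0.0505, -0.0119, 0.008], [0.0504, -0.0119, 0.0091], [0.0501, -0.0119, 0.0103], [0.0499, -0.0119, 0.0113], [0.0497, -0.0119, 0.0124]] 
dr [[-0.08, 1.28, -0.01], [-0.08, 1.27, -0.01], [-0.08, 1.28, -0.01], [-0.07, 1.27, -0.01], [-0.08, 1.28, -0.01]]
dp [[0.0494, -0.012, 0.0136], [0.049, -0.0119, 0.0146]] 
dr [[-0.07, 1.27, -0.01], [-0.08, 1.28, -0.02]]
end [ 0.503 -0.195  0.235] yaw -14.3
```

Emit:
{"method": "servo_tool", "body": {
  "delta_pos": [
    [0.05,-0.02,0.008],
    [0.05,-0.02,0.009],
    [0.05,-0.015,0.01],
    [0.05,-0.015,0.011],
    [0.05,-0.01,0.012]
  ],
  "dr": [
    [-0.1,1.3,0],
    [-0.1,1.3,0],
    [-0.1,1.3,0],
    [-0.1,1.3,0],
    [0,1.3,0]
  ],
  "grip": [1,1,1,1,1]
}}

```text
t: 3.02
tool_pos: [0.4981, -0.1006, 0.2453]
tool_rot: [-1.09, 1.344, -1.372]
contact_force: [1.5, 0.8, -0.5]
opening: 0.0856
```

Emit:
{"method": "servo_tool", "body": {
  "delta_pos": [
    [0.045,-0.004,0.013],
    [0.045,0,0.013],
    [0,0,0],
    [0,0,0]
  ],
  "dr": [
    [0,1.3,0],
    [0,1.3,0],
    [0,0,0],
    [0,0,0]
  ],
  "grip": [1,1,1,1]
}}

```text
t: 3.52
tool_pos: [0.5045, -0.2048, 0.2614]
tool_rot: [-1.05, 1.369, -1.426]
contact_force: [-0.1, -0.5, -0.2]
opening: 0.0856
```

```bash
python3 - <<'E'
from h import *
o=obs();print(R.from_rotvec(o['tool_rot']).as_matrix().round(4))
c,im=snap('wrist','f1')
E
```

```text
t 3.525 pos [ 0.5045 -0.2048  0.2614] F [-0.13 -0.46 -0.23] op 0.0856
[[-0.263   0.0354  0.9641]
 [-0.9648 -0.0139 -0.2627]
 [ 0.0041 -0.9993  0.0379]]
```

View pics/f1.png

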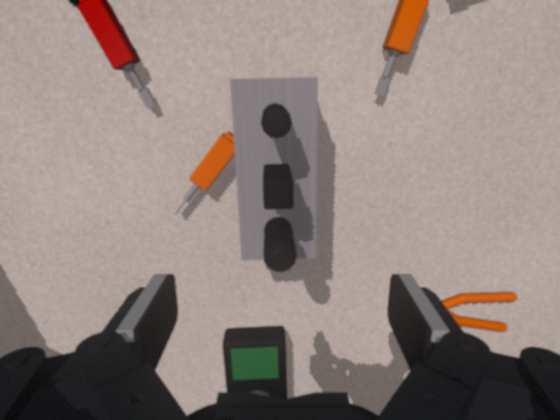

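```bash
python3 - <<'E'
from h import *
c,im=pickle.load(open('pics/f1.pkl','rb'))
cv2.imwrite('pics/f1z.png',cv2.convertScaleAbs(cv2.resize(im[70:280,220:335],None,fx=2.8,fy=2.8,interpolation=cv2.INTER_CUBIC),alpha=1.0))
cv2.imwrite('pics/f1y.png',cv2.convertScaleAbs(cv2.resize(im[155:220,250:310],None,fx=9,fy=9,interpolation=cv2.INTER_CUBIC),alpha=2.5))
E
```

```text
(no output)
```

View pics/f1z.png

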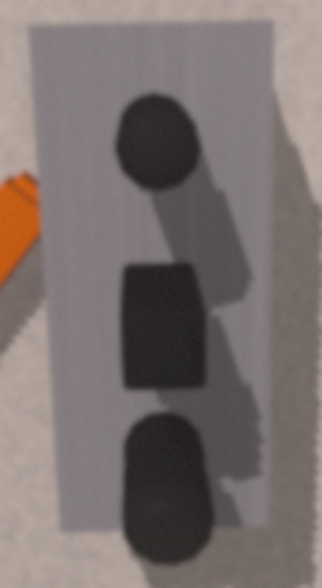

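View pics/f1y.png

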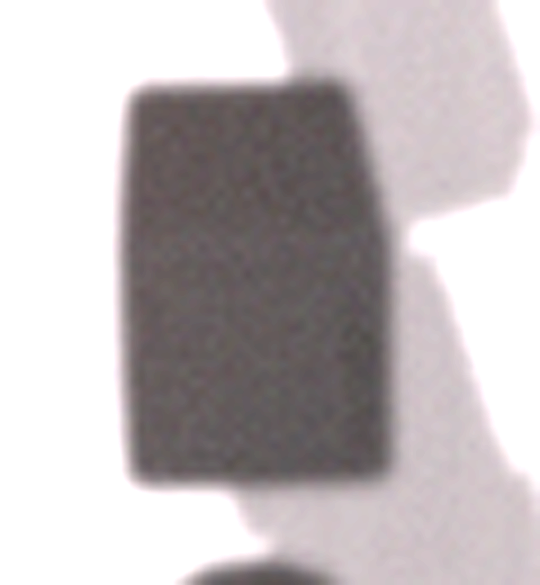

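```bash
python3 - <<'E'
from h import *
c,im=pickle.load(open('pics/f1.pkl','rb'))
P=ray(c,np.array([[124,237],[385,233],[390,482],[132,484]])/9+[250,155],.143)
print(P.round(4),P.mean(0))
S=ray(c,np.array([[30,27],[271,22],[268,524],[61,531]])/2.8+[220,70],.08)
print(S.round(4),S.mean(0))
for a,b in[(0,1),(3,2)]: print(np.degrees(np.arctan2(*(S[b]-S[a])[[1,0]])),np.degrees(np.arctan2(*(P[b]-P[a])[[1,0]])))
for a,b in[(3,0),(2,1)]: print(np.degrees(np.arctan2(*(S[b]-S[a])[[1,0]]))-90,np.degrees(np.arctan2(*(P[b]-P[a])[[1,0]]))-90)
B=ray(c,np.array([[135,88],[345,82]])/9+[250,155],.08);print(B)
E
```

```text
[[ 0.4995 -0.1883  0.143 ]
 [ 0.519  -0.1935  0.143 ]
 [ 0.5142 -0.2134  0.143 ]
 [ 0.4945 -0.2079  0.143 ]] [ 0.50677662 -0.20076689  0.143     ]
[[ 0.4922 -0.1168  0.08  ]
 [ 0.5589 -0.1336  0.08  ]
 [ 0.5206 -0.2884  0.08  ]
 [ 0.4534 -0.2713  0.08  ]] [ 0.50626981 -0.20251504  0.08      ]
-14.107171611956876 -14.918065753305358
-14.200004460670772 -15.532299951223683
-14.105540580745057 -14.374165729012645
-13.886713476104148 -13.614458818726632
[[ 0.49928851 -0.1904255   0.08      ]
 [ 0.51878007 -0.19530538  0.08      ]]
```

```bash
python3 - <<'E'
from h import *
plan([.5065,-.202,.17],-14.1,n=4)
E
```

```text
dp [[-0.0009, 0.0229, -0.0006], [-0.0008, 0.0229, -0.0004], [-0.0008, 0.0228, -0.0001], [-0.0008, 0.0229, 0.0001]] 
dr [[-0.54, -0.28, 0.07], [-0.55, -0.28, 0.07], [-0.54, -0.27, 0.07], [-0.55, -0.28, 0.07]]
end [ 0.5065 -0.202   0.17  ] yaw -14.1
```

Emit:
{"method": "servo_tool", "body": {
  "delta_pos": [
    [-0.001,0.023,-0.0005],
    [-0.001,0.023,-0.0005],
    [-0.001,0.023,0],
    [-0.001,0.023,0],
    [0,0,0]
  ],
  "dr": [
    [-0.55,-0.3,0],
    [-0.55,-0.3,0],
    [-0.55,-0.3,0],
    [-0.55,-0.3,0],
    [0,0,0]
  ],
  "grip": [1,1,1,1,1]
}}

```text
t: 4.2
tool_pos: [0.505, -0.1971, 0.1598]
tool_rot: [-1.095, 1.389, -1.38]
contact_force: [-1.0, 0.0, -0.5]
opening: 0.0852
```

```bash
python3 - <<'E'
from h import *
o=obs();print(R.from_rotvec(o['tool_rot']).as_matrix().round(4))
c,im=snap('wrist','g1')
plan([.5065,-.202,.108],-14.1,n=3)
E
```

```text
t 4.2 pos [ 0.505  -0.1971  0.1598] F [-0.96  0.02 -0.48] op 0.0852
[[-0.2361 -0.0091  0.9717]
 [-0.9717 -0.001  -0.2361]
 [ 0.0031 -1.     -0.0086]]
dp [[0.0013, 0.0178, 0.0007], [0.0013, 0.0177, 0.0007], [0.0014, 0.0178, 0.0006]] 
dr [[0.12, 0.14, 0.07], [0.12, 0.15, 0.07], [0.12, 0.14, 0.08]]
end [ 0.5065 -0.202   0.108 ] yaw -14.1
```

View pics/g1.png

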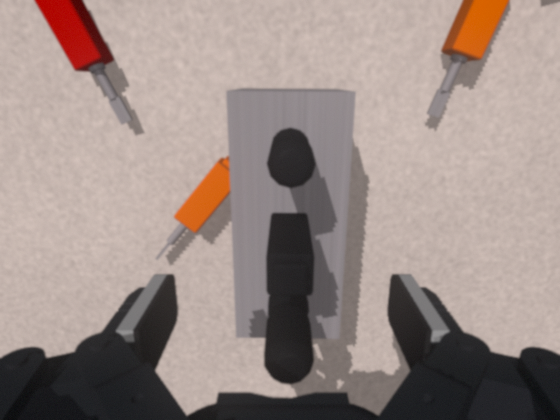

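```bash
python3 - <<'E'
from h import *
c,im=pickle.load(open('pics/g1.pkl','rb'))
a=np.radians(-14.1);Rz=np.array([[np.cos(a),-np.sin(a)],[np.sin(a),np.cos(a)]])
v=cv2.resize(im[120:390,200:380],None,fx=2.2*1.3,fy=2.2*1.3,interpolation=cv2.INTER_CUBIC);v=cv2.convertScaleAbs(v,alpha=2)
for z,col in((.143,(0,0,255)),(.08,(0,255,0))):
    q=np.array([[-1,-1],[1,-1],[1,1],[-1,1]])*.011@Rz.T+[.5065,-.202]
    u=(proj(c,np.c_[q,[z]*4])-[200,120])*2.86
    cv2.polylines(v,[u.round().astype(int)],True,col,1)
cv2.imwrite('pics/g1o.png',v[:600])
E
```

```text
(no output)
```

View pics/g1o.png

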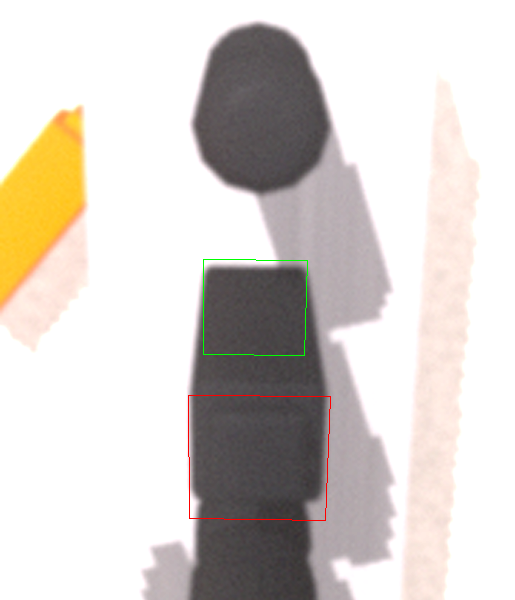

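Emit:
{"method": "servo_tool", "body": {
  "delta_pos": [
    [0.001,0.017,0.001],
    [0.001,0.017,0.001],
    [0.0015,0.014,0.0005],
    [0,0,0],
    [0,0,0]
  ],
  "dr": [
    [0.12,0.15,0.1],
    [0.12,0.15,0.1],
    [0.12,0.15,0.1],
    [0,0,0],
    [0,0,0]
  ],
  "grip": [1,1,1,1,0.6]
}}

```text
t: 4.88
tool_pos: [0.5084, -0.203, 0.1119]
tool_rot: [-1.078, 1.386, -1.391]
contact_force: [1.1, -0.1, 0.2]
opening: 0.0697
```

```bash
python3 - <<'E'
from h import *
o=obs();print(R.from_rotvec(o['tool_rot']).as_matrix().round(4))
c,im=snap('wrist','g2')
plan([.507,-.201,.108],-14.1,n=1)
E
```

```text
t 4.875 pos [ 0.5084 -0.203   0.1119] F [ 1.05 -0.05  0.19] op 0.0697
[[-2.451e-01  4.100e-03  9.695e-01]
 [-9.695e-01 -2.000e-04 -2.451e-01]
 [-8.000e-04 -1.000e+00  4.000e-03]]
dp [[-0.0016, 0.0038, -0.0017]] 
dr [[-0.22, -0.08, -0.04]]
end [ 0.5071 -0.201   0.108 ] yaw -14.1
```

View pics/g2.png

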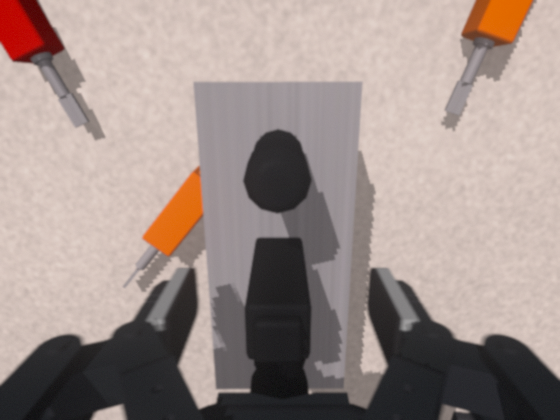

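Emit:
{"method": "servo_tool", "body": {
  "delta_pos": [
    [-0.0015,0.004,-0.0015],
    [0,0,0],
    [0,0,0],
    [0,0,0],
    [0,0,0]
  ],
  "dr": [
    [-0.2,0,0],
    [0,0,0],
    [0,0,0],
    [0,0,0],
    [0,0,0]
  ],
  "grip": [0.5,0.35,0,0,0],
  "grip_force": 70
}}

```text
t: 5.55
tool_pos: [0.508, -0.2013, 0.1091]
tool_rot: [-1.08, 1.387, -1.39]
contact_force: [0.3, -1.3, -0.2]
opening: 0.0213
```

Emit:
{"method": "servo_tool", "body": {
  "delta_pos": [
    [0,0,0],
    [0,0,0],
    [0,0,0]
  ],
  "dr": [
    [0,0,0],
    [0,0,0],
    [0,0,0]
  ],
  "grip": [0,0,0],
  "grip_force": 70
}}

```text
t: 5.92
tool_pos: [0.508, -0.2013, 0.1091]
tool_rot: [-1.08, 1.387, -1.391]
contact_force: [0.7, -0.5, -1.4]
opening: 0.0214
```

```bash
python3 - <<'E'
from h import *
o=obs();print(R.from_rotvec(o['tool_rot']).as_matrix().round(4))
c,im=snap('wrist','g3')
E
```

```text
t 5.925 pos [ 0.508  -0.2013  0.1091] F [ 0.67 -0.53 -1.44] op 0.0214
[[-2.448e-01  2.800e-03  9.696e-01]
 [-9.696e-01 -6.000e-04 -2.448e-01]
 [-1.000e-04 -1.000e+00  2.800e-03]]
```

View pics/g3.png

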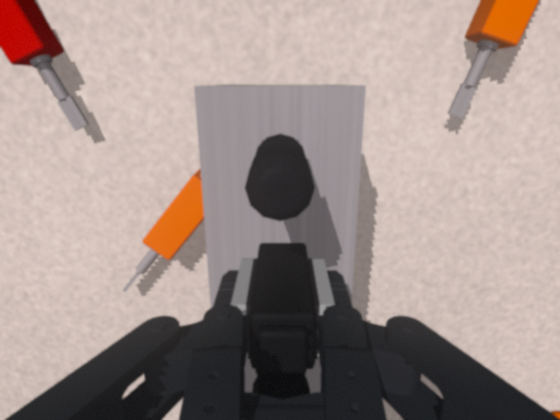

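Emit:
{"method": "servo_tool", "body": {
  "delta_pos": [
    [0,-0.01,0],
    [0,-0.03,0],
    [0,-0.04,0]
  ],
  "dr": [
    [0,0,0],
    [0,0,0],
    [0,0,0]
  ],
  "grip": [0,0,0]
}}

```text
t: 6.35
tool_pos: [0.5053, -0.1999, 0.1874]
tool_rot: [-1.084, 1.395, -1.384]
contact_force: [-0.5, -0.2, -0.8]
opening: 0.0215
```

```bash
python3 - <<'E'
from h import *
o=obs();print(R.from_rotvec(o['tool_rot']).as_matrix().round(4))
plan([.482,.15,.19],2.3)
E
```

```text
t 6.35 pos [ 0.5053 -0.1999  0.1874] F [-0.53 -0.16 -0.77] op 0.0215
[[-0.2449 -0.0052  0.9695]
 [-0.9695  0.0039 -0.2449]
 [-0.0025 -1.     -0.006 ]]
dp [[-0.0477, -0.0002, -0.0155], [-0.0482, -0.0002, -0.0135], [-0.0488, -0.0002, -0.0115], [-0.0492, -0.0003, -0.0095], [-0.0495, -0.0003, -0.0075]] 
dr [[0.05, -2.35, -0.03], [0.05, -2.35, -0.03], [0.04, -2.36, -0.03], [0.05, -2.35, -0.03], [0.04, -2.36, -0.02]]
dp [[-0.0498, -0.0003, -0.0054], [-0.05, -0.0003, -0.0034]] 
dr [[0.05, -2.35, -0.03], [0.04, -2.36, -0.02]]
end [0.482 0.15  0.19 ] yaw 2.3
```

Emit:
{"method": "servo_tool", "body": {
  "delta_pos": [
    [-0.048,0,-0.0155],
    [-0.048,0,-0.0135],
    [-0.049,0,-0.0115],
    [-0.049,0,-0.0095],
    [-0.049,0,-0.0075]
  ],
  "dr": [
    [0,-2.35,0],
    [0,-2.35,0],
    [0,-2.35,0],
    [0,-2.35,0],
    [0,-2.35,0]
  ],
  "grip": [0,0,0,0,0]
}}

```text
t: 6.98
tool_pos: [0.4919, 0.052, 0.1975]
tool_rot: [-1.182, 1.233, -1.247]
contact_force: [0.4, -0.5, -0.4]
opening: 0.0209
```

Emit:
{"method": "servo_tool", "body": {
  "delta_pos": [
    [-0.049,0,-0.0055],
    [-0.045,0,-0.0035],
    [0,0,0],
    [0,0,0]
  ],
  "dr": [
    [0,-2.35,0],
    [0,-2.35,0],
    [0,0,0],
    [0,0,0]
  ],
  "grip": [0,0,0,0]
}}

```text
t: 7.48
tool_pos: [0.4843, 0.1519, 0.2004]
tool_rot: [-1.221, 1.164, -1.182]
contact_force: [-0.5, 0.3, -1.4]
opening: 0.0213
```

```bash
python3 - <<'E'
from h import *
o=obs();print(R.from_rotvec(o['tool_rot']).as_matrix().round(4))
c,im=snap('wrist','i1')
plan([.482,.152,.17],2.3,n=2)
E
```

```text
t 7.475 pos [0.4843 0.1519 0.2004] F [-0.48  0.34 -1.41] op 0.0213
[[ 4.680e-02  1.410e-02  9.988e-01]
 [-9.989e-01 -9.000e-04  4.680e-02]
 [ 1.500e-03 -9.999e-01  1.410e-02]]
dp [[-0.0002, 0.0152, -0.0014], [-0.0002, 0.0152, -0.0012]] 
dr [[-0.4, 0.17, 0.03], [-0.41, 0.17, 0.04]]
end [0.482 0.152 0.17 ] yaw 2.3
```

View pics/i1.png

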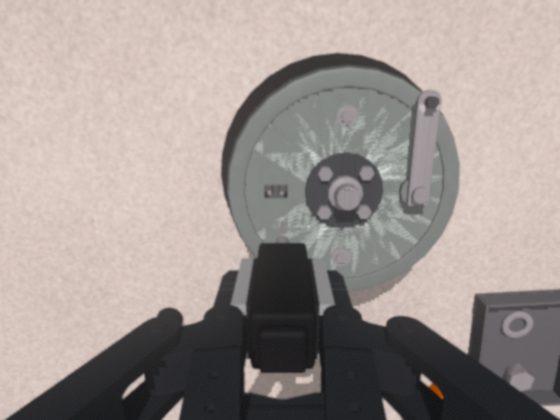

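```bash
python3 - <<'E'
from h import *
c,im=pickle.load(open('pics/i1.pkl','rb'))
o=ctrl.get_obs();T=R.from_rotvec(o['tool_rot']).as_matrix()
tip=o['tool_pos']+T@[0,.0711,0]
print('tip',tip,proj(c,tip))
v=cv2.resize(im[175:255,255:315],None,fx=10,fy=7.5,interpolation=cv2.INTER_CUBIC)
v=cv2.resize(im[175:250,255:315],None,fx=8,fy=8,interpolation=cv2.INTER_CUBIC)
cv2.imwrite('pics/i1z.png',cv2.convertScaleAbs(v,alpha=1.4))
E
```

```text
tip [0.4853304  0.15165673 0.12930087] [[283.91417351 227.2957763 ]]
```

View pics/i1z.png

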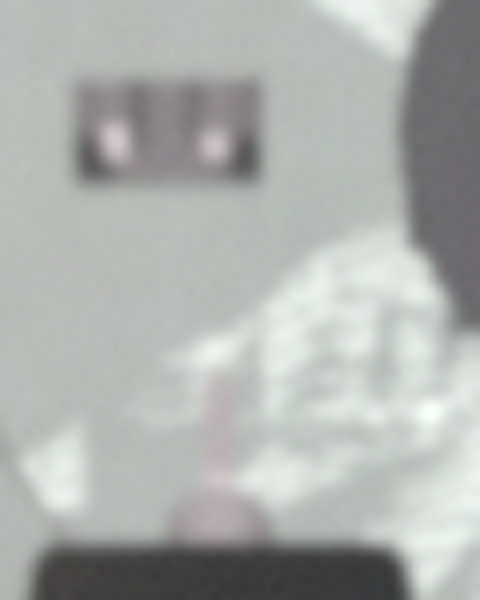

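Emit:
{"method": "servo_tool", "body": {
  "delta_pos": [
    [0,0.02,-0.0015],
    [0,0.02,-0.001],
    [0,0.012,0],
    [0,0,0]
  ],
  "dr": [
    [-0.4,0.15,0],
    [-0.4,0.15,0],
    [0,0,0],
    [0,0,0]
  ],
  "grip": [0,0,0,0]
}}

```text
t: 8.02
tool_pos: [0.4813, 0.1485, 0.1428]
tool_rot: [-1.231, 1.185, -1.182]
contact_force: [0.5, 0.0, -1.0]
opening: 0.0211
```

```bash
cat > m.py <<'E'
from h import *
import sys
def look(name,box=(250,150,320,250),f=6):
    o=obs();T=R.from_rotvec(o['tool_rot']).as_matrix();print(T.round(4).tolist())
    c,im=snap('wrist',name)
    tip=o['tool_pos']+T@[0,.0711,0]
    print('tip',tip.round(4))
    v=cv2.resize(im[box[1]:box[3],box[0]:box[2]],None,fx=f,fy=f,interpolation=cv2.INTER_CUBIC);v=cv2.convertScaleAbs(v,alpha=1.4)
    for dx in(-.0011,.0011):
        q=[tip+T@[dy,-h,dx] for dy,h in((-.0045,.018),(-.0045,0),(.0045,0),(.0045,.018))]
        u=((proj(c,q)-box[:2]+.5)*f).round().astype(int)
        cv2.polylines(v,[u],True,(0,0,255),1)
    cv2.imwrite(f'pics/{name}z.png',v)
E
python3 - <<'E'
from m import *
look('i2')
E
```

```text
t 8.025 pos [0.4813 0.1485 0.1428] F [ 0.55  0.05 -0.95] op 0.0211
[[0.0354, -0.0045, 0.9994], [-0.9994, -0.0022, 0.0354], [0.002, -1.0, -0.0046]]
tip [0.481  0.1483 0.0717]
```

View pics/i2z.png

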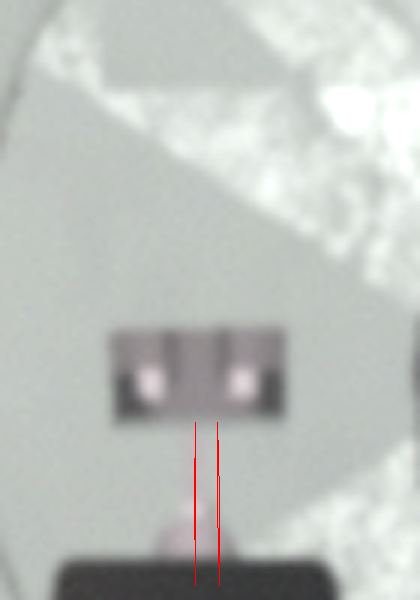

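View pics/i2.png

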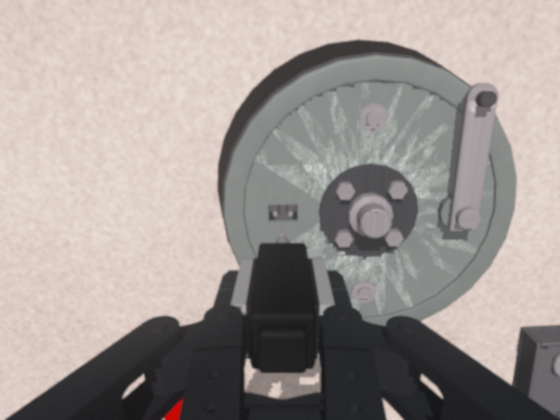

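```bash
python3 - <<'E'
from h import *
c,im=pickle.load(open('pics/i2.pkl','rb'))
o=ctrl.get_obs();T=R.from_rotvec(o['tool_rot']).as_matrix()
im=cv2.GaussianBlur(im,(0,0),.6).astype(float)
d=im[...,2]-im[...,1]
v=cv2.resize(d[205:255,260:310],None,fx=12,fy=12,interpolation=cv2.INTER_CUBIC)
cv2.imwrite('pics/i2d.png',np.clip(128+v*6,0,255).astype(np.uint8))
P=ray(c,np.array([[112,328],[284,330],[286,422],[115,422]])/6+[249.5,149.5],.058);print(P.round(4),P.mean(0).round(4))
tip=o['tool_pos']+T@[0,.0711,0]
print(((proj(c,[tip+T@[-.0045,0,0],tip+T@[.0045,0,0],tip+T@[-.0045,-.018,0]])-[260,205]+.5)*12).round(0))
E
```

```text
[[0.471  0.1576 0.058 ]
 [0.4886 0.158  0.058 ]
 [0.4893 0.148  0.058 ]
 [0.4716 0.1473 0.058 ]] [0.4801 0.1527 0.058 ]
[[302. 188.]
 [302. 359.]
 [304. 331.]]
```

View pics/i2d.png

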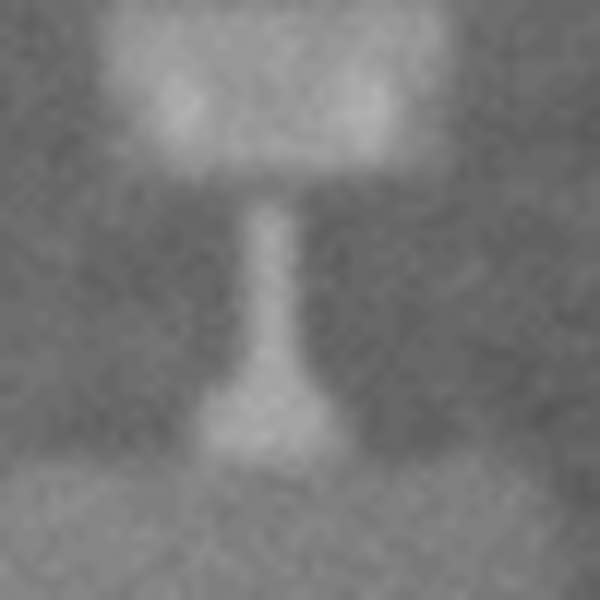

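Emit:
{"method": "servo_tool", "body": {
  "delta_pos": [
    [-0.0049,0.003,0.0005],
    [0,0.003,0],
    [0,0,0]
  ],
  "dr": [
    [0.2,0,0],
    [0,0,0],
    [0,0,0]
  ],
  "grip": [0,0,0]
}}

```text
t: 8.45
tool_pos: [0.4831, 0.1542, 0.1386]
tool_rot: [-1.225, 1.18, -1.185]
contact_force: [0.5, 0.1, -1.6]
opening: 0.0213
```

```bash
cat >> m.py <<'E'
def rel(name,box=(255,190,315,250),f=10):
    o=obs();T=R.from_rotvec(o['tool_rot']).as_matrix();print('ty',T[:,1].round(4),'yaw',np.degrees(np.arctan2(T[1,2],T[0,2])).round(2))
    c,im=snap('wrist',name)
    tip=o['tool_pos']+T@[0,.0711,0]; print('tip',tip.round(4))
    print('pred tip far/near edge px',((proj(c,[tip+T@[-.0045,0,0],tip+T@[.0045,0,0]])-box[:2]+.5)*f).round(0).tolist())
    g=cv2.GaussianBlur(im,(0,0),.6).astype(float); d=np.clip(128+(g[...,2]-g[...,1])*6,0,255).astype(np.uint8)
    A=cv2.convertScaleAbs(im,alpha=1.4)
    V=[cv2.resize(k[box[1]:box[3],box[0]:box[2]],None,fx=f*.66,fy=f*.66,interpolation=cv2.INTER_CUBIC) for k in(A,cv2.cvtColor(d,cv2.COLOR_GRAY2BGR))]
    cv2.imwrite(f'pics/{name}r.png',np.hstack(V))
E
python3 - <<'E'
from m import *
rel('i3')
E
```

```text
t 8.45 pos [0.4831 0.1542 0.1386] F [ 0.48  0.09 -1.65] op 0.0213
ty [ 0.0032 -0.0014 -1.    ] yaw 2.05
tip [0.4833 0.1541 0.0675]
pred tip far/near edge px [[293.0, 303.0], [293.0, 446.0]]
```

View pics/i3r.png

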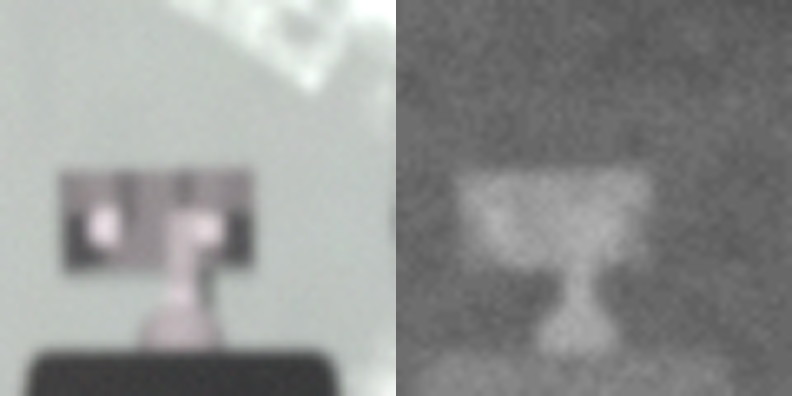

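```bash
cat >> m.py <<'E'
def calc(name,corners,tipfar,box=(255,190,315,250),s=6.6,zt=None):
    c,im=pickle.load(open(f'pics/{name}.pkl','rb'))
    P=ray(c,np.array(corners)/s+[box[0]-.5,box[1]-.5],.058).mean(0)
    t=ray(c,np.array([tipfar])/s+[box[0]-.5,box[1]-.5],zt)[0]
    a=np.radians(2.3); t=t-.0045*np.array([-np.sin(a),np.cos(a),0])
    d=(P-t)[:2]; print('slot',P.round(4),'tip',t.round(4),'slot-tip in brake axes mm',(1000*np.array([[np.cos(a),np.sin(a)],[-np.sin(a),np.cos(a)]])@d).round(2))
E
python3 - <<'E'
from m import *
calc('i3',[[62,170],[253,168],[255,270],[67,272]],[183,208],zt=.0675)
calc('i2',np.array([[112,328],[284,330],[286,422],[115,422]])/6*6.6+np.array([-5,-40])*6.6,(np.array([[272,198]])/12+[5,15])[0]*6.6,zt=.0717)
E
```

```text
slot [0.4802 0.1529 0.058 ] tip [0.4824 0.1533 0.0675] slot-tip in brake axes mm [-2.2  -0.36]
slot [0.4801 0.1527 0.058 ] tip [0.4801 0.1476 0.0717] slot-tip in brake axes mm [0.27 5.11]
```

Emit:
{"method": "servo_tool", "body": {
  "delta_pos": [
    [0.0004,0,-0.002],
    [0,0,0],
    [0,0,0]
  ],
  "dr": [
    [0,0,0],
    [0,0,0],
    [0,0,0]
  ],
  "grip": [0,0,0]
}}

```text
t: 8.88
tool_pos: [0.4814, 0.1537, 0.1395]
tool_rot: [-1.223, 1.179, -1.186]
contact_force: [0.3, -0.1, -1.0]
opening: 0.0216
```

```bash
python3 - <<'E'
from m import *
rel('i4')
E
```

```text
t 8.875 pos [0.4814 0.1537 0.1395] F [ 0.32 -0.14 -1.04] op 0.0216
ty [ 0.0048 -0.0011 -1.    ] yaw 2.05
tip [0.4818 0.1537 0.0684]
pred tip far/near edge px [[294.0, 304.0], [293.0, 446.0]]
```

View pics/i4r.png

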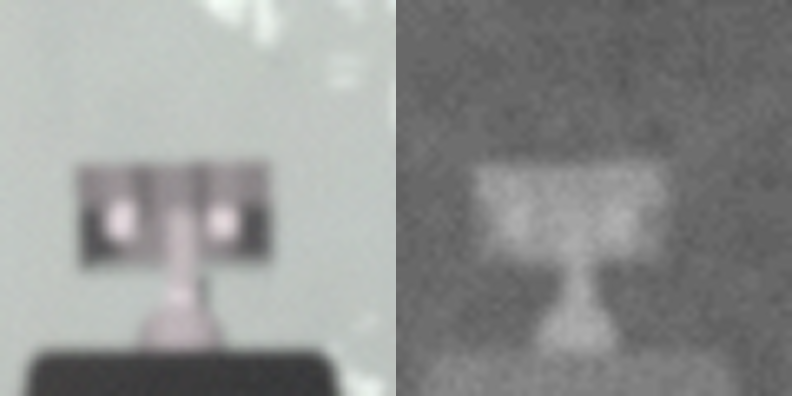

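```bash
python3 - <<'E'
from m import *
calc('i4',[[80,163],[269,162],[271,264],[84,266]],[182,208],zt=.0684)
E
```

```text
slot [0.4802 0.1528 0.058 ] tip [0.4808 0.1529 0.0684] slot-tip in brake axes mm [-0.54 -0.09]
```

Emit:
{"method": "servo_tool", "body": {
  "delta_pos": [
    [0,0.004,-0.0004],
    [0,0.004,0],
    [0,0.003,0],
    [0,0,0]
  ],
  "dr": [
    [0,0,0],
    [0,0,0],
    [0,0,0],
    [0,0,0]
  ],
  "grip": [0,0,0,0]
}}

```text
t: 9.43
tool_pos: [0.4808, 0.1536, 0.1273]
tool_rot: [-1.224, 1.179, -1.186]
contact_force: [-0.1, -0.4, -1.2]
opening: 0.0211
```

Emit:
{"method": "servo_tool", "body": {
  "delta_pos": [
    [0,0.003,0],
    [0,0.003,0],
    [0,0,0]
  ],
  "dr": [
    [0,0,0],
    [0,0,0],
    [0,0,0]
  ],
  "grip": [0,0,0]
}}

```text
t: 9.8
tool_pos: [0.4808, 0.1536, 0.1208]
tool_rot: [-1.224, 1.179, -1.186]
contact_force: [0.2, -0.4, -0.4]
opening: 0.0215
```

```bash
python3 - <<'E'
from m import *
rel('j1')
E
```

```text
t 9.8 pos [0.4808 0.1536 0.1208] F [ 0.17 -0.42 -0.37] op 0.0215
ty [ 0.0038 -0.0013 -1.    ] yaw 2.04
tip [0.4811 0.1535 0.0497]
pred tip far/near edge px [[293.0, 304.0], [293.0, 446.0]]
```

View pics/j1r.png

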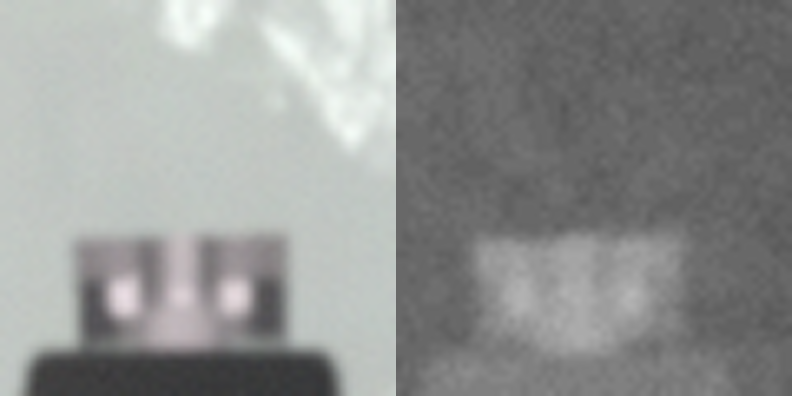

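Emit:
{"method": "servo_tool", "body": {
  "delta_pos": [
    [0,0.0025,0],
    [0,0,0],
    [0,0,-0.001],
    [0,0,-0.001]
  ],
  "dr": [
    [0,0,0],
    [0,0,0],
    [0,0,0],
    [0,0,0]
  ],
  "grip": [0,0,0,0]
}}

```text
t: 10.35
tool_pos: [0.4791, 0.1536, 0.1186]
tool_rot: [-1.223, 1.179, -1.186]
contact_force: [0.7, 0.8, -0.4]
opening: 0.0212
```

Emit:
{"method": "servo_tool", "body": {
  "delta_pos": [
    [0,0,-0.001],
    [0,0,-0.001]
  ],
  "dr": [
    [0,0,0],
    [0,0,0]
  ],
  "grip": [0,0]
}}

```text
t: 10.6
tool_pos: [0.4782, 0.1536, 0.1192]
tool_rot: [-1.22, 1.176, -1.188]
contact_force: [3.2, 0.5, -1.8]
opening: 0.021
```

Emit:
{"method": "servo_tool", "body": {
  "delta_pos": [
    [0,0,-0.0013],
    [0,0,-0.0013]
  ],
  "dr": [
    [0,0,0],
    [0,0,0]
  ],
  "grip": [0,0]
}}

```text
t: 10.85
tool_pos: [0.4765, 0.1535, 0.1198]
tool_rot: [-1.218, 1.174, -1.189]
contact_force: [2.3, -0.5, -1.6]
opening: 0.0212
```

```bash
python3 - <<'E'
from m import *
for v in([-1.223,1.179,-1.186],[-1.218,1.174,-1.189]):
    T=R.from_rotvec(v).as_matrix();print(T.round(4).tolist())
E
```

```text
[[0.0355, 0.0048, 0.9994], [-0.9994, -0.0009, 0.0355], [0.0011, -1.0, 0.0048]]
[[0.0357, 0.0116, 0.9993], [-0.9994, -0.0007, 0.0357], [0.0011, -0.9999, 0.0116]]
```

Emit:
{"method": "servo_tool", "body": {
  "delta_pos": [
    [0,0.0006,-0.0012],
    [0,0.0004,-0.0012]
  ],
  "dr": [
    [-0.2,0,0],
    [-0.2,0,0]
  ],
  "grip": [0,0]
}}

```text
t: 11.1
tool_pos: [0.4744, 0.1535, 0.1192]
tool_rot: [-1.222, 1.179, -1.186]
contact_force: [2.3, 0.3, -1.2]
opening: 0.0212
```

Emit:
{"method": "servo_tool", "body": {
  "delta_pos": [
    [0,0.0004,-0.0009],
    [0,0,0]
  ],
  "dr": [
    [0,0,0],
    [0,0,0]
  ],
  "grip": [0,0]
}}

```text
t: 11.35
tool_pos: [0.4735, 0.1534, 0.1188]
tool_rot: [-1.222, 1.179, -1.186]
contact_force: [2.5, 0.5, -1.4]
opening: 0.0211
```

```bash
python3 - <<'E'
from m import *
rel('j2')
E
```

```text
t 11.35 pos [0.4735 0.1534 0.1188] F [ 2.49  0.52 -1.41] op 0.0211
ty [ 5.6e-03 -7.0e-04 -1.0e+00] yaw 2.04
tip [0.4739 0.1534 0.0477]
pred tip far/near edge px [[294.0, 304.0], [293.0, 446.0]]
```

View pics/j2r.png

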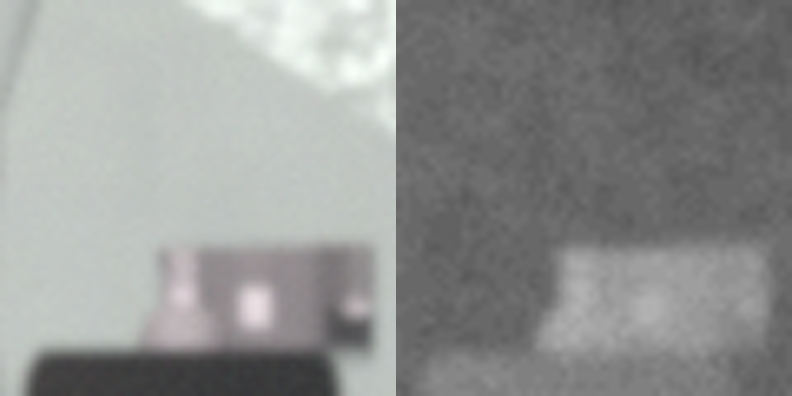

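Emit:
{"method": "servo_tool", "body": {
  "delta_pos": [
    [0,0,0.001],
    [0,-0.0045,0.0005],
    [0,-0.003,0.003],
    [0,0,0.004],
    [0,0,0.003]
  ],
  "dr": [
    [0,0,0],
    [0,0,0],
    [0,0,0],
    [-0.15,0,0],
    [0,0,0]
  ],
  "grip": [0,0,0,0,0]
}}

```text
t: 12.02
tool_pos: [0.4832, 0.1538, 0.1256]
tool_rot: [-1.23, 1.185, -1.182]
contact_force: [0.7, -0.6, -1.2]
opening: 0.0213
```

```bash
python3 - <<'E'
from m import *
rel('j3')
E
```

```text
t 12.025 pos [0.4832 0.1538 0.1256] F [ 0.67 -0.62 -1.19] op 0.0213
ty [-0.0042 -0.0013 -1.    ] yaw 2.04
tip [0.4829 0.1537 0.0545]
pred tip far/near edge px [[293.0, 304.0], [293.0, 446.0]]
```

View pics/j3r.png

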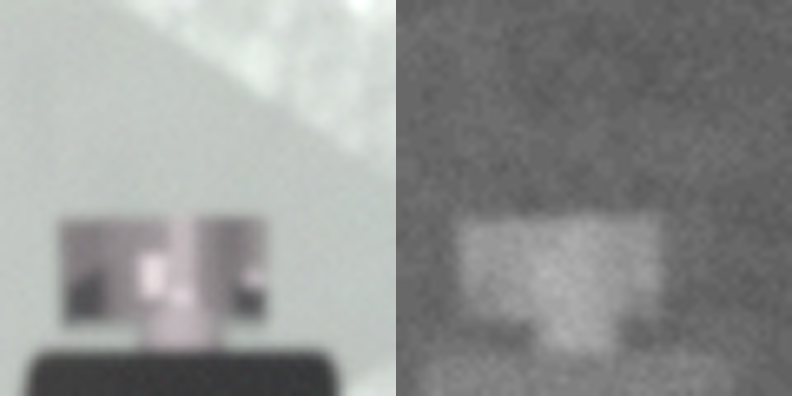

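Emit:
{"method": "servo_tool", "body": {
  "delta_pos": [
    [0,0,0.0023],
    [0,0.004,0],
    [0,0.0037,0],
    [0,0,-0.001],
    [0,0,-0.0015]
  ],
  "dr": [
    [0,0,0],
    [0,0,0],
    [0,0,0],
    [0,0,0],
    [0,0,0]
  ],
  "grip": [0,0,0,0,0]
}}

```text
t: 12.7
tool_pos: [0.4831, 0.1537, 0.1168]
tool_rot: [-1.23, 1.186, -1.182]
contact_force: [2.1, -0.3, -1.2]
opening: 0.0212
```

Emit:
{"method": "servo_tool", "body": {
  "delta_pos": [
    [0,-0.001,-0.0012],
    [0,0,-0.0012],
    [0,0,-0.0012]
  ],
  "dr": [
    [0,0,0],
    [0,0,0],
    [-0.2,0,0]
  ],
  "grip": [0,0,0]
}}

```text
t: 13.08
tool_pos: [0.4809, 0.1536, 0.1187]
tool_rot: [-1.229, 1.185, -1.182]
contact_force: [3.1, 0.4, -2.5]
opening: 0.021
```

Emit:
{"method": "servo_tool", "body": {
  "delta_pos": [
    [0,0.0003,-0.0012],
    [0,0.0003,-0.0012],
    [0,0.0003,-0.0012]
  ],
  "dr": [
    [-0.15,0,0],
    [-0.15,0,0],
    [-0.15,0,0]
  ],
  "grip": [0,0,0]
}}

```text
t: 13.45
tool_pos: [0.4779, 0.1535, 0.1184]
tool_rot: [-1.233, 1.189, -1.179]
contact_force: [3.5, 0.2, -1.9]
opening: 0.0211
```

Emit:
{"method": "servo_tool", "body": {
  "delta_pos": [
    [0,0.0003,-0.0012],
    [0,0.0003,-0.0012]
  ],
  "dr": [
    [-0.1,0,0],
    [-0.1,0,0]
  ],
  "grip": [0,0]
}}

```text
t: 13.7
tool_pos: [0.4757, 0.1535, 0.1181]
tool_rot: [-1.235, 1.191, -1.178]
contact_force: [3.2, 1.1, -0.7]
opening: 0.0216
```

Emit:
{"method": "servo_tool", "body": {
  "delta_pos": [
    [0,0,-0.001],
    [0,0,0]
  ],
  "dr": [
    [0,0,0],
    [0,0,0]
  ],
  "grip": [0,0]
}}

```text
t: 13.95
tool_pos: [0.4745, 0.1535, 0.1183]
tool_rot: [-1.236, 1.191, -1.178]
contact_force: [1.5, -0.3, -1.3]
opening: 0.0214
```

```bash
python3 - <<'E'
from m import *
rel('j4')
E
```

```text
t 13.95 pos [0.4745 0.1535 0.1183] F [ 1.46 -0.33 -1.26] op 0.0214
ty [-0.0123 -0.0013 -0.9999] yaw 2.03
tip [0.4736 0.1534 0.0472]
pred tip far/near edge px [[294.0, 304.0], [293.0, 446.0]]
```

View pics/j4r.png

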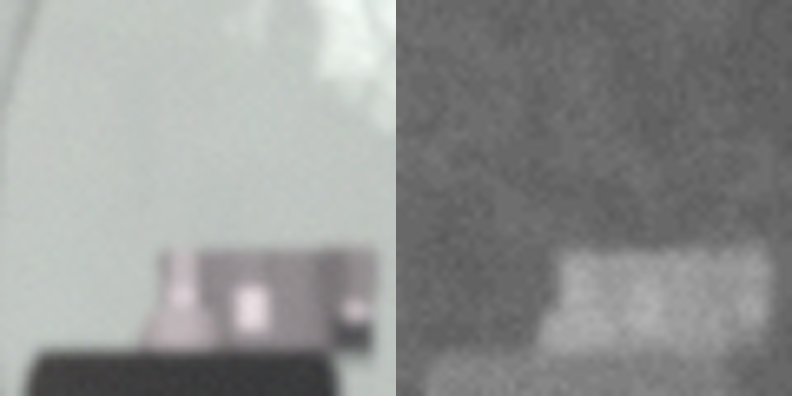

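Emit:
{"method": "servo_tool", "body": {
  "delta_pos": [
    [0,0,0.001],
    [0,-0.0045,0.0005],
    [0,-0.003,0.003],
    [0,0,0.004],
    [0,0,0.003]
  ],
  "dr": [
    [0,0,0],
    [0,0,0],
    [0.3,0,0],
    [0.2,0,0],
    [0,0,0]
  ],
  "grip": [0,0,0,0,0]
}}

```text
t: 14.62
tool_pos: [0.4842, 0.1538, 0.1248]
tool_rot: [-1.234, 1.19, -1.179]
contact_force: [-0.7, -0.5, -1.1]
opening: 0.0213
```

```bash
python3 - <<'E'
from m import *
rel('j5')
E
```

```text
t 14.625 pos [0.4842 0.1538 0.1248] F [-0.66 -0.45 -1.1 ] op 0.0213
ty [-0.0103 -0.0015 -0.9999] yaw 2.05
tip [0.4835 0.1537 0.0537]
pred tip far/near edge px [[294.0, 304.0], [294.0, 446.0]]
```

View pics/j5r.png

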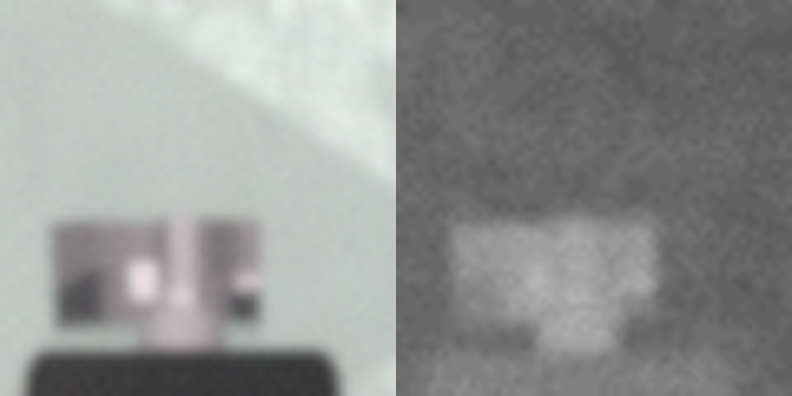

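Emit:
{"method": "servo_tool", "body": {
  "delta_pos": [
    [0,0,0.0013],
    [0,0.003,0],
    [0,0.0027,0],
    [0,0,-0.001],
    [0,0,-0.0012]
  ],
  "dr": [
    [0.2,0,0],
    [0.2,0,0],
    [0,0,0],
    [0,0,0],
    [0,0,0]
  ],
  "grip": [0,0,0,0,0]
}}

```text
t: 15.3
tool_pos: [0.4832, 0.1537, 0.1181]
tool_rot: [-1.23, 1.185, -1.182]
contact_force: [0.3, -0.3, -0.7]
opening: 0.0216
```

Emit:
{"method": "servo_tool", "body": {
  "delta_pos": [
    [0,0,-0.001],
    [0,0.0002,-0.001],
    [0,0.0002,-0.001]
  ],
  "dr": [
    [0,0,0],
    [-0.1,0,0],
    [-0.1,0,0]
  ],
  "grip": [0,0,0]
}}

```text
t: 15.68
tool_pos: [0.4817, 0.1536, 0.1185]
tool_rot: [-1.228, 1.184, -1.183]
contact_force: [3.2, 0.4, -1.8]
opening: 0.0215
```

Emit:
{"method": "servo_tool", "body": {
  "delta_pos": [
    [0,0.0003,-0.001],
    [0,0.0003,-0.001]
  ],
  "dr": [
    [-0.1,0,0],
    [-0.1,0,0]
  ],
  "grip": [0,0]
}}

```text
t: 15.92
tool_pos: [0.4803, 0.1536, 0.1183]
tool_rot: [-1.23, 1.185, -1.182]
contact_force: [2.5, 0.1, -2.4]
opening: 0.021
```

Emit:
{"method": "servo_tool", "body": {
  "delta_pos": [
    [0,0.0003,-0.001],
    [0,0.0003,-0.001]
  ],
  "dr": [
    [-0.1,0,0],
    [-0.1,0,0]
  ],
  "grip": [0,0]
}}

```text
t: 16.18
tool_pos: [0.4787, 0.1535, 0.1181]
tool_rot: [-1.231, 1.187, -1.181]
contact_force: [4.4, 0.2, -1.9]
opening: 0.0214
```

Emit:
{"method": "servo_tool", "body": {
  "delta_pos": [
    [0,0.0002,-0.001],
    [0,0.0002,-0.001]
  ],
  "dr": [
    [-0.1,0,0],
    [-0.1,0,0]
  ],
  "grip": [0,0]
}}

```text
t: 16.42
tool_pos: [0.4783, 0.1535, 0.1184]
tool_rot: [-1.23, 1.186, -1.181]
contact_force: [6.0, 0.8, -2.3]
opening: 0.021
```

Emit:
{"method": "servo_tool", "body": {
  "delta_pos": [
    [0,0.0002,-0.0013],
    [0,0.0002,-0.0013]
  ],
  "dr": [
    [0,0,0],
    [0,0,0]
  ],
  "grip": [0,0]
}}

```text
t: 16.68
tool_pos: [0.4777, 0.1535, 0.119]
tool_rot: [-1.225, 1.182, -1.184]
contact_force: [5.6, -0.0, -2.1]
opening: 0.0214
```

Emit:
{"method": "servo_tool", "body": {
  "delta_pos": [
    [0,0.0004,-0.0016],
    [0,0.0004,-0.0016]
  ],
  "dr": [
    [-0.2,0,0],
    [-0.2,0,0]
  ],
  "grip": [0,0]
}}

```text
t: 16.92
tool_pos: [0.4773, 0.1536, 0.1196]
tool_rot: [-1.224, 1.182, -1.184]
contact_force: [7.1, 0.3, -3.8]
opening: 0.0213
```

```bash
python3 - <<'E'
from m import *
rel('k1')
E
```

```text
t 16.925 pos [0.4773 0.1536 0.1196] F [ 7.09  0.31 -3.84] op 0.0213
ty [ 2.5e-03  2.0e-04 -1.0e+00] yaw 2.01
tip [0.4775 0.1536 0.0485]
pred tip far/near edge px [[294.0, 304.0], [293.0, 446.0]]
```

View pics/k1r.png

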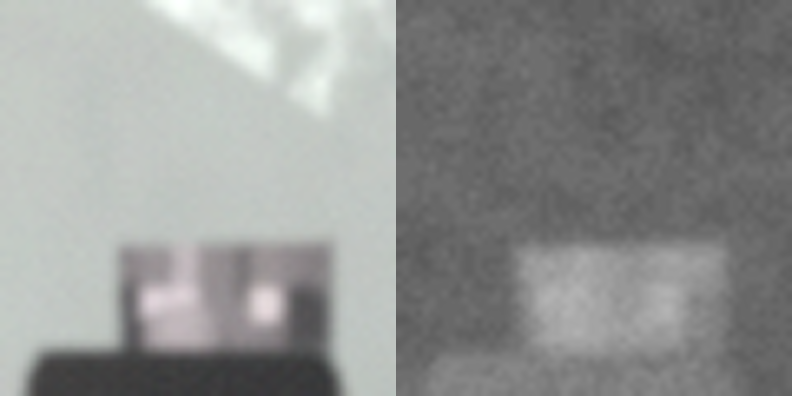

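Emit:
{"method": "servo_tool", "body": {
  "delta_pos": [
    [0,0.0006,-0.0018],
    [0,0.0006,-0.0018]
  ],
  "dr": [
    [-0.2,0,0],
    [-0.2,0,0]
  ],
  "grip": [0,0]
}}

```text
t: 17.23
tool_pos: [0.4769, 0.1536, 0.12]
tool_rot: [-1.221, 1.18, -1.185]
contact_force: [6.7, 0.7, -3.4]
opening: 0.0211
```

Emit:
{"method": "servo_tool", "body": {
  "delta_pos": [
    [0,0.0012,-0.002],
    [0,0.001,-0.0022]
  ],
  "dr": [
    [-0.4,0,0],
    [-0.3,0,0]
  ],
  "grip": [0,0]
}}

```text
t: 17.48
tool_pos: [0.4768, 0.1536, 0.12]
tool_rot: [-1.221, 1.181, -1.185]
contact_force: [9.2, 1.1, -4.0]
opening: 0.0211
```

Emit:
{"method": "servo_tool", "body": {
  "delta_pos": [
    [0,0,0.0015],
    [0,0,0.0015],
    [0,-0.004,0],
    [0,-0.004,0],
    [0,0,0]
  ],
  "dr": [
    [0,0,0],
    [0,0,0],
    [-0.2,0,0],
    [0,0,0],
    [0,0,0]
  ],
  "grip": [0,0,0,0,0]
}}

```text
t: 18.1
tool_pos: [0.4769, 0.1537, 0.1274]
tool_rot: [-1.231, 1.19, -1.179]
contact_force: [0.2, 1.1, -1.5]
opening: 0.0213
```

```bash
python3 - <<'E'
from m import *
rel('k2')
E
```

```text
t 18.1 pos [0.4769 0.1537 0.1274] F [ 0.18  1.15 -1.47] op 0.0213
ty [-8.1e-03  7.0e-04 -1.0e+00] yaw 2.01
tip [0.4764 0.1537 0.0563]
pred tip far/near edge px [[294.0, 304.0], [294.0, 446.0]]
```

View pics/k2r.png

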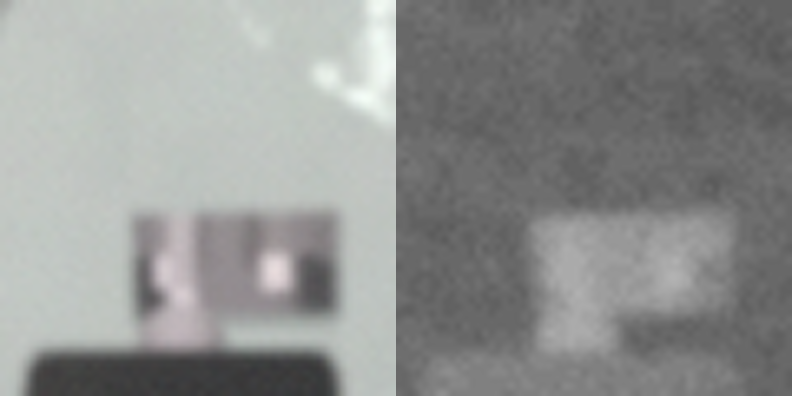

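Emit:
{"method": "servo_tool", "body": {
  "delta_pos": [
    [0.001,-0.008,0.003],
    [0.004,-0.006,0.001],
    [0,0,0],
    [0,0,0]
  ],
  "dr": [
    [0.25,0,0],
    [0.2,0,0],
    [0,0,0],
    [0,0,0]
  ],
  "grip": [0,0,0,0]
}}

```text
t: 18.65
tool_pos: [0.4814, 0.1484, 0.1423]
tool_rot: [-1.225, 1.184, -1.183]
contact_force: [0.3, -0.5, -0.9]
opening: 0.0212
```

```bash
cat >> m.py <<'E'
def prof(name,y0=.1528,xc=.4802):
    """intensity along slot x at crest height, averaged over brake y rows in camera frame"""
    c,im=pickle.load(open(f'pics/{name}.pkl','rb')); g=cv2.cvtColor(im,cv2.COLOR_BGR2GRAY).astype(np.float32)
    a=np.radians(2.3);ex=np.array([np.cos(a),np.sin(a),0]);ey=np.array([-ex[1],ex[0],0])
    xs=np.arange(-11,11.01,.25);ys=np.arange(-6.5,6.6,.25)
    P=np.array([[np.array([xc,y0,.052])+ex*x/1000+ey*y/1000 for x in xs] for y in ys])
    u=proj(c,P.reshape(-1,3)).reshape(len(ys),len(xs),2).astype(np.float32)
    return xs,ys,cv2.remap(g,u[...,0],u[...,1],cv2.INTER_CUBIC)
E
python3 - <<'E'
from m import *
rel('k3',box=(255,180,315,240))
out=[]
for n in['i2','k3']:
    xs,ys,G=prof(n); out.append(cv2.resize(np.clip(G*1.3,0,255).astype(np.uint8),None,fx=8,fy=5,interpolation=cv2.INTER_NEAREST))
    s=G[(ys>-4.5)&(ys<-1)].mean(0); print(n,[(x,int(v)) for x,v in zip(xs[::2],s[::2])])
cv2.imwrite('pics/k3p.png',np.vstack(out))
E
```

```text
t 18.65 pos [0.4814 0.1484 0.1423] F [ 0.31 -0.46 -0.91] op 0.0212
ty [ 0.e+00  9.e-04 -1.e+00] yaw 2.0
tip [0.4814 0.1484 0.0712]
pred tip far/near edge px [[294.0, 404.0], [294.0, 546.0]]
i2 [(np.float64(-11.0), 138), (np.float64(-10.5), 136), (np.float64(-10.0), 128), (np.float64(-9.5), 113), (np.float64(-9.0), 94), (np.float64(-8.5), 78), (np.float64(-8.0), 72), (np.float64(-7.5), 77), (np.float64(-7.0), 92), (np.float64(-6.5), 113), (np.float64(-6.0), 133), (np.float64(-5.5), 143), (np.float64(-5.0), 144), (np.float64(-4.5), 137), (np.float64(-4.0), 121), (np.float64(-3.5), 104), (np.float64(-3.0), 93), (np.float64(-2.5), 93), (np.float64(-2.0), 96), (np.float64(-1.5), 100), (np.float64(-1.0), 102), (np.float64(-0.5), 102), (np.float64(0.0), 102), (np.float64(0.5), 102), (np.float64(1.0), 100), (np.float64(1.5), 98), (np.float64(2.0), 96), (np.float64(2.5), 100), (np.float64(3.0), 112), (np.float64(3.5), 129), (np.float64(4.0), 141), (np.float64(4.5), 144), (np.float64(5.0), 140), (np.float64(5.5), 128), (np.float64(6.0), 108), (np.float64(6.5), 86), (np.float64(7.0), 72), (np.f
[... 583 characters left out ...]
 91), (np.float64(-3.0), 94), (np.float64(-2.5), 98), (np.float64(-2.0), 100), (np.float64(-1.5), 102), (np.float64(-1.0), 103), (np.float64(-0.5), 103), (np.float64(0.0), 101), (np.float64(0.5), 99), (np.float64(1.0), 97), (np.float64(1.5), 101), (np.float64(2.0), 114), (np.float64(2.5), 131), (np.float64(3.0), 144), (np.float64(3.5), 149), (np.float64(4.0), 146), (np.float64(4.5), 133), (np.float64(5.0), 116), (np.float64(5.5), 100), (np.float64(6.0), 84), (np.float64(6.5), 74), (np.float64(7.0), 70), (np.float64(7.5), 70), (np.float64(8.0), 72), (np.float64(8.5), 84), (np.float64(9.0), 102), (np.float64(9.5), 119), (np.float64(10.0), 131), (np.float64(10.5), 136), (np.float64(11.0), 138)]
```

View pics/k3r.png

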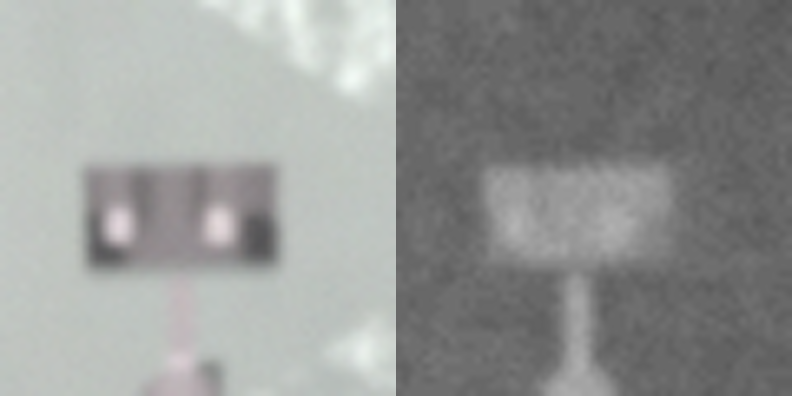

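View pics/k3p.png

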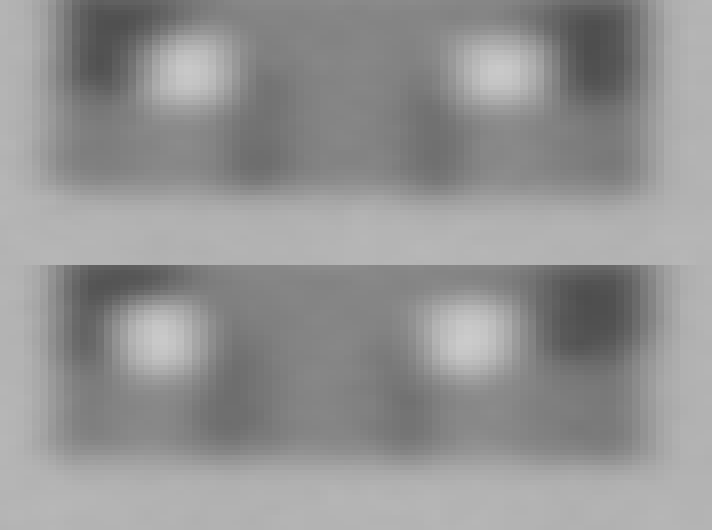

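```bash
python3 - <<'E'
from m import *
calc('k3',[[87,166],[276,165],[277,268],[90,270]],[181,281],box=(255,180,315,240),zt=.0712)
E
python3 - <<'E'
import cv2,pickle,numpy as np
for n,y in(('i2',205),('k3',205)):
    c,im=pickle.load(open(f'pics/{n}.pkl','rb'));g=cv2.GaussianBlur(im,(0,0),.5).astype(float);d=g[...,2]-g[...,1]
    print(n,[round(float(v),1) for v in d[214:236,281:284].mean(1)])
E
```

```text
slot [0.4802 0.1528 0.058 ] tip [0.4803 0.147  0.0712] slot-tip in brake axes mm [0.13 5.78]
i2 [4.3, 4.0, 4.3, 4.7, 3.0, 0.7, -1.0, -0.3, 2.3, 4.3, 5.3, 5.7, 4.7, 5.0, 4.7, 4.7, 5.0, 5.0, 5.0, 5.3, 6.3, 6.0]
k3 [4.7, 4.3, 4.7, 4.3, 3.0, 1.7, 0.3, 0.7, 2.7, 3.7, 4.7, 5.3, 5.3, 4.7, 5.0, 5.0, 5.0, 5.0, 4.7, 6.0, 6.0, 7.0]
```

Emit:
{"method": "servo_tool", "body": {
  "delta_pos": [
    [-0.005,0.003,-0.0012],
    [0,0,0],
    [0,0,0]
  ],
  "dr": [
    [0,0,0],
    [0,0,0],
    [0,0,0]
  ],
  "grip": [0,0,0]
}}

```text
t: 19.08
tool_pos: [0.4794, 0.1538, 0.1385]
tool_rot: [-1.226, 1.184, -1.182]
contact_force: [0.7, -0.1, -0.5]
opening: 0.0209
```

```bash
python3 - <<'E'
from m import *
o=obs();T=R.from_rotvec(o['tool_rot']).as_matrix();print(T[:,1].round(4),(o['tool_pos']+T@[0,.0711,0]).round(4))
E
```

```text
t 19.075 pos [0.4794 0.1538 0.1385] F [ 0.66 -0.08 -0.52] op 0.0209
[-1.2e-03  7.0e-04 -1.0e+00] [0.4793 0.1539 0.0674]
```

Emit:
{"method": "servo_tool", "body": {
  "delta_pos": [
    [0.0003,0.004,0.0006],
    [0,0.004,0],
    [0,0.003,0],
    [0,0,0]
  ],
  "dr": [
    [0,0,0],
    [0,0,0],
    [0,0,0],
    [0,0,0]
  ],
  "grip": [0,0,0,0]
}}

```text
t: 19.58
tool_pos: [0.4798, 0.1534, 0.1262]
tool_rot: [-1.227, 1.185, -1.182]
contact_force: [-2.1, -0.1, -1.4]
opening: 0.0214
```

Emit:
{"method": "servo_tool", "body": {
  "delta_pos": [
    [0,0.003,0],
    [0,0,0]
  ],
  "dr": [
    [0,0,0],
    [0,0,0]
  ],
  "grip": [0,0]
}}

```text
t: 19.82
tool_pos: [0.4798, 0.1534, 0.1231]
tool_rot: [-1.227, 1.185, -1.182]
contact_force: [0.2, 0.0, -0.6]
opening: 0.0216
```

Emit:
{"method": "servo_tool", "body": {
  "delta_pos": [
    [0,0.0035,0],
    [0,0.001,0],
    [0,0,0.001],
    [0,0,0.0012]
  ],
  "dr": [
    [0,0,0],
    [0,0,0],
    [0,0,0],
    [0,0,0]
  ],
  "grip": [0,0,0,0]
}}

```text
t: 20.32
tool_pos: [0.482, 0.1535, 0.1183]
tool_rot: [-1.227, 1.185, -1.182]
contact_force: [-2.3, 1.0, 0.3]
opening: 0.0215
```

Emit:
{"method": "servo_tool", "body": {
  "delta_pos": [
    [0,0,0.0012],
    [0,0,0.0012],
    [0,0,0.0012]
  ],
  "dr": [
    [0.1,0,0],
    [0.1,0,0],
    [0.1,0,0]
  ],
  "grip": [0,0,0]
}}

```text
t: 20.7
tool_pos: [0.4843, 0.1536, 0.1179]
tool_rot: [-1.226, 1.184, -1.182]
contact_force: [-2.5, 0.9, 0.1]
opening: 0.0214
```

Emit:
{"method": "servo_tool", "body": {
  "delta_pos": [
    [0,0,0.0012],
    [0,0,0.0012]
  ],
  "dr": [
    [0.1,0,0],
    [0.1,0,0]
  ],
  "grip": [0,0]
}}

```text
t: 20.95
tool_pos: [0.4862, 0.1537, 0.1173]
tool_rot: [-1.225, 1.183, -1.183]
contact_force: [-3.5, 0.3, -0.6]
opening: 0.0213
```

Emit:
{"method": "servo_tool", "body": {
  "delta_pos": [
    [0,-0.0005,0.0012],
    [0,-0.0003,0.0012],
    [0,0,0]
  ],
  "dr": [
    [0.1,0,0],
    [0,0,0],
    [0,0,0]
  ],
  "grip": [0,0,0]
}}

```text
t: 21.32
tool_pos: [0.4881, 0.1537, 0.1174]
tool_rot: [-1.225, 1.183, -1.183]
contact_force: [-2.5, 0.7, 0.3]
opening: 0.0212
```

```bash
cat >> m.py <<'E'
def both(name):
    rel(name)
    xs,ys,G=prof(name); cv2.imwrite(f'pics/{name}p.png',cv2.resize(np.clip(G*1.3,0,255).astype(np.uint8),None,fx=8,fy=5,interpolation=cv2.INTER_NEAREST))
    s=G[(ys>-4.5)&(ys<-1)].mean(0); print(' '.join(f'{x}:{int(v)}' for x,v in zip(xs[::2],s[::2])))
E
python3 - <<'E'
from m import *
both('l1')
E
```

```text
t 21.325 pos [0.4881 0.1537 0.1174] F [-2.49  0.67  0.28] op 0.0212
ty [ 7.e-04  4.e-04 -1.e+00] yaw 2.02
tip [0.4882 0.1538 0.0463]
pred tip far/near edge px [[294.0, 304.0], [294.0, 446.0]]
-11.0:141 -10.5:138 -10.0:127 -9.5:111 -9.0:102 -8.5:108 -8.0:121 -7.5:127 -7.0:119 -6.5:104 -6.0:91 -5.5:84 -5.0:85 -4.5:91 -4.0:95 -3.5:99 -3.0:100 -2.5:101 -2.0:102 -1.5:103 -1.0:106 -0.5:115 0.0:129 0.5:145 1.0:154 1.5:155 2.0:148 2.5:134 3.0:117 3.5:108 4.0:108 4.5:112 5.0:119 5.5:128 6.0:136 6.5:141 7.0:140 7.5:136 8.0:129 8.5:123 9.0:123 9.5:128 10.0:134 10.5:138 11.0:139
```

View pics/l1r.png

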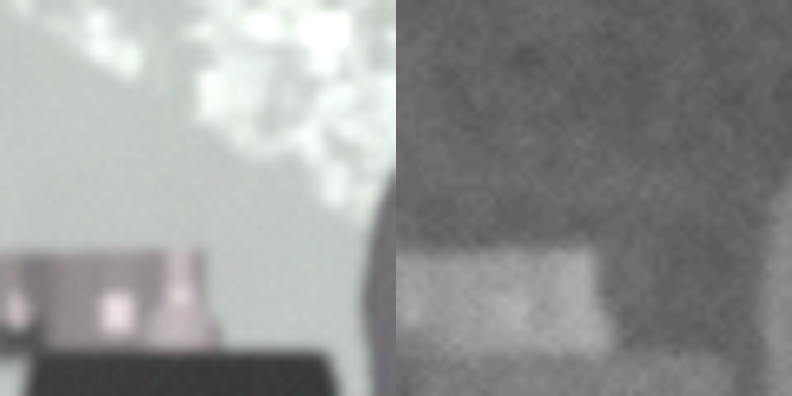

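Emit:
{"method": "servo_tool", "body": {
  "delta_pos": [
    [0,0,-0.001],
    [0,-0.0045,-0.0005],
    [0,-0.0035,-0.003],
    [0,0,-0.004],
    [0,0,-0.0018]
  ],
  "dr": [
    [0,0,0],
    [0,0,0],
    [0,0,0],
    [0,0,0],
    [0,0,0]
  ],
  "grip": [0,0,0,0,0]
}}

```text
t: 22.0
tool_pos: [0.4805, 0.1535, 0.1284]
tool_rot: [-1.217, 1.176, -1.187]
contact_force: [0.0, -0.1, -1.1]
opening: 0.0216
```

```bash
python3 - <<'E'
from m import *
both('l2')
E
```

```text
t 22.0 pos [0.4805 0.1535 0.1284] F [ 0.01 -0.07 -1.1 ] op 0.0216
ty [ 0.0102  0.0012 -0.9999] yaw 2.01
tip [0.4812 0.1536 0.0573]
pred tip far/near edge px [[293.0, 304.0], [293.0, 446.0]]
-11.0:139 -10.5:138 -10.0:132 -9.5:121 -9.0:112 -8.5:113 -8.0:119 -7.5:121 -7.0:112 -6.5:98 -6.0:89 -5.5:88 -5.0:90 -4.5:94 -4.0:98 -3.5:100 -3.0:101 -2.5:102 -2.0:107 -1.5:114 -1.0:125 -0.5:133 0.0:134 0.5:134 1.0:135 1.5:138 2.0:139 2.5:130 3.0:114 3.5:104 4.0:98 4.5:95 5.0:90 5.5:83 6.0:77 6.5:72 7.0:71 7.5:73 8.0:78 8.5:88 9.0:105 9.5:122 10.0:134 10.5:138 11.0:139
```

View pics/l2r.png

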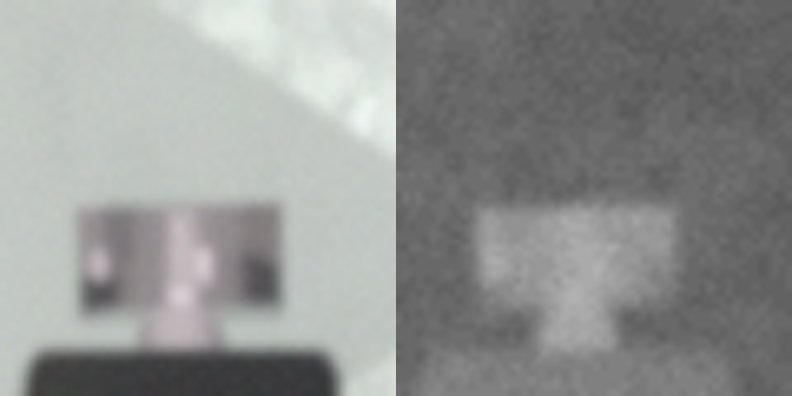

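Emit:
{"method": "servo_tool", "body": {
  "delta_pos": [
    [0,0,-0.0025],
    [0,0.003,0],
    [0,0,0]
  ],
  "dr": [
    [-0.3,0,0],
    [-0.2,0,0],
    [0,0,0]
  ],
  "grip": [0,0,0]
}}

```text
t: 22.42
tool_pos: [0.4775, 0.1534, 0.1248]
tool_rot: [-1.225, 1.183, -1.183]
contact_force: [0.4, -0.3, -0.6]
opening: 0.021
```

```bash
cat >> m.py <<'E'
def st():
    o=obs();T=R.from_rotvec(o['tool_rot']).as_matrix();t=o['tool_pos']+T@[0,.0711,0];print('ty',T[:,1].round(4),'tip',t.round(4),'rel',((t-[.4812,.1536,.058])*1000).round(2))
E
python3 -c "
from m import *
st()"
```

```text
t 22.425 pos [0.4775 0.1534 0.1248] F [ 0.37 -0.32 -0.58] op 0.021
ty [ 3.e-04  8.e-04 -1.e+00] tip [0.4775 0.1534 0.0537] rel [-3.72 -0.17 -4.32]
```

Emit:
{"method": "servo_tool", "body": {
  "delta_pos": [
    [0,0.0035,0],
    [0,0.002,0],
    [0,0,0.0012],
    [0,0,0.0012],
    [0,0,0.0012]
  ],
  "dr": [
    [0,0,0],
    [0,0,0],
    [0,0,0],
    [0,0,0],
    [0.1,0,0]
  ],
  "grip": [0,0,0,0,0]
}}

```text
t: 23.05
tool_pos: [0.4805, 0.1535, 0.1184]
tool_rot: [-1.226, 1.184, -1.183]
contact_force: [-2.6, -0.4, 1.1]
opening: 0.0213
```

Emit:
{"method": "servo_tool", "body": {
  "delta_pos": [
    [0,0,0.0012],
    [0,0,0.0012],
    [0,0,0.0012]
  ],
  "dr": [
    [0.1,0,0],
    [0.1,0,0],
    [0.1,0,0]
  ],
  "grip": [0,0,0]
}}

```text
t: 23.42
tool_pos: [0.4833, 0.1536, 0.1181]
tool_rot: [-1.224, 1.182, -1.184]
contact_force: [-2.4, -0.4, -0.1]
opening: 0.0209
```

Emit:
{"method": "servo_tool", "body": {
  "delta_pos": [
    [0,-0.0001,0.0012],
    [0,-0.0001,0.0012],
    [0,-0.0001,0.0012]
  ],
  "dr": [
    [0.1,0,0],
    [0.1,0,0],
    [0.1,0,0]
  ],
  "grip": [0,0,0]
}}

```text
t: 23.8
tool_pos: [0.486, 0.1537, 0.1174]
tool_rot: [-1.222, 1.18, -1.185]
contact_force: [-3.1, 0.2, -1.8]
opening: 0.0212
```

Emit:
{"method": "servo_tool", "body": {
  "delta_pos": [
    [0,-0.0002,0.0012],
    [0,0,0]
  ],
  "dr": [
    [0.1,0,0],
    [0,0,0]
  ],
  "grip": [0,0]
}}

```text
t: 24.05
tool_pos: [0.4871, 0.1538, 0.1172]
tool_rot: [-1.221, 1.179, -1.186]
contact_force: [-2.9, 0.4, 0.4]
opening: 0.0211
```

```bash
python3 - <<'E'
from m import *
both('l3');st()
E
```

```text
t 24.05 pos [0.4871 0.1538 0.1172] F [-2.89  0.43  0.37] op 0.0211
ty [ 5.8e-03  7.0e-04 -1.0e+00] yaw 2.02
tip [0.4875 0.1538 0.0461]
pred tip far/near edge px [[294.0, 303.0], [293.0, 446.0]]
-11.0:140 -10.5:138 -10.0:129 -9.5:114 -9.0:104 -8.5:105 -8.0:111 -7.5:109 -7.0:98 -6.5:88 -6.0:82 -5.5:82 -5.0:87 -4.5:93 -4.0:97 -3.5:100 -3.0:101 -2.5:103 -2.0:103 -1.5:106 -1.0:117 -0.5:136 0.0:152 0.5:156 1.0:155 1.5:148 2.0:133 2.5:117 3.0:109 3.5:110 4.0:116 4.5:124 5.0:131 5.5:138 6.0:140 6.5:139 7.0:133 7.5:123 8.0:114 8.5:112 9.0:118 9.5:128 10.0:137 10.5:140 11.0:140
t 24.1 pos [0.4871 0.1538 0.1173] F [-2.93 -0.2  -1.55] op 0.0216
ty [ 5.9e-03  7.0e-04 -1.0e+00] tip [0.4875 0.1538 0.0462] rel [  6.32   0.21 -11.82]
```

View pics/l3r.png

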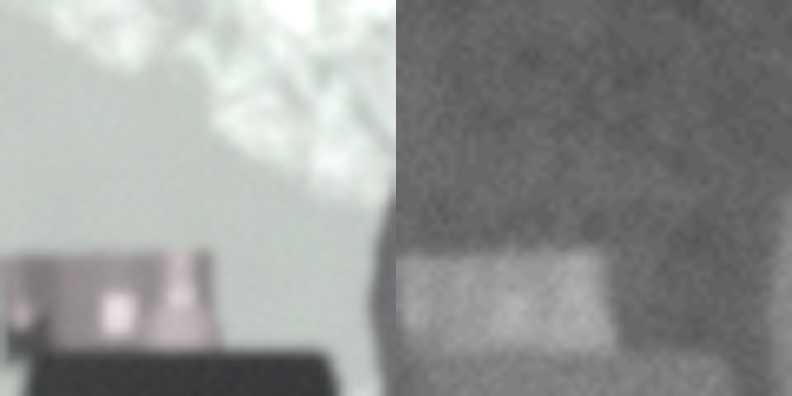

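Emit:
{"method": "servo_tool", "body": {
  "delta_pos": [
    [0,0,-0.001],
    [0,-0.0045,-0.0005],
    [0,-0.003,-0.003],
    [0,0,-0.004],
    [0,0,-0.0018]
  ],
  "dr": [
    [0,0,0],
    [0,0,0],
    [-0.2,0,0],
    [-0.3,0,0],
    [-0.2,0,0]
  ],
  "grip": [0,0,0,0,0]
}}

```text
t: 24.72
tool_pos: [0.4795, 0.1535, 0.1277]
tool_rot: [-1.223, 1.182, -1.184]
contact_force: [0.6, -0.1, -1.1]
opening: 0.0214
```

```bash
python3 - <<'E'
from m import *
st()
E
```

```text
t 24.725 pos [0.4795 0.1535 0.1277] F [ 0.57 -0.1  -1.08] op 0.0214
ty [ 2.5e-03  9.0e-04 -1.0e+00] tip [0.4796 0.1535 0.0566] rel [-1.56 -0.05 -1.36]
```

Move to −3.7 mm, lower to about 10.3 mm depth, and make gentle contact.

Emit:
{"method": "servo_tool", "body": {
  "delta_pos": [
    [0,0,-0.002],
    [0,0.004,0],
    [0,0.004,0],
    [0,0,0],
    [0,0,0.001]
  ],
  "dr": [
    [0,0,0],
    [0,0,0],
    [0,0,0],
    [0,0,0],
    [0,0,0]
  ],
  "grip": [0,0,0,0,0]
}}

```text
t: 25.35
tool_pos: [0.4779, 0.1534, 0.1185]
tool_rot: [-1.224, 1.182, -1.184]
contact_force: [-1.1, 0.9, -0.8]
opening: 0.0212
```

```bash
python3 - <<'E'
from m import *
both('l4');st()
E
```

```text
t 25.35 pos [0.4779 0.1534 0.1185] F [-1.14  0.94 -0.76] op 0.0212
ty [ 1.6e-03  7.0e-04 -1.0e+00] yaw 2.02
tip [0.478  0.1534 0.0474]
pred tip far/near edge px [[294.0, 304.0], [293.0, 446.0]]
-11.0:139 -10.5:139 -10.0:135 -9.5:124 -9.0:111 -8.5:104 -8.0:102 -7.5:101 -7.0:96 -6.5:93 -6.0:95 -5.5:102 -5.0:111 -4.5:124 -4.0:134 -3.5:140 -3.0:140 -2.5:135 -2.0:126 -1.5:117 -1.0:117 -0.5:128 0.0:142 0.5:153 1.0:155 1.5:149 2.0:136 2.5:117 3.0:105 3.5:99 4.0:97 4.5:94 5.0:89 5.5:82 6.0:75 6.5:72 7.0:73 7.5:76 8.0:80 8.5:89 9.0:103 9.5:119 10.0:131 10.5:137 11.0:139
t 25.4 pos [0.478  0.1534 0.1185] F [ 0.14  0.08 -1.51] op 0.0214
ty [ 1.7e-03  7.0e-04 -1.0e+00] tip [0.4781 0.1534 0.0474] rel [ -3.07  -0.17 -10.61]
```

View pics/l4r.png

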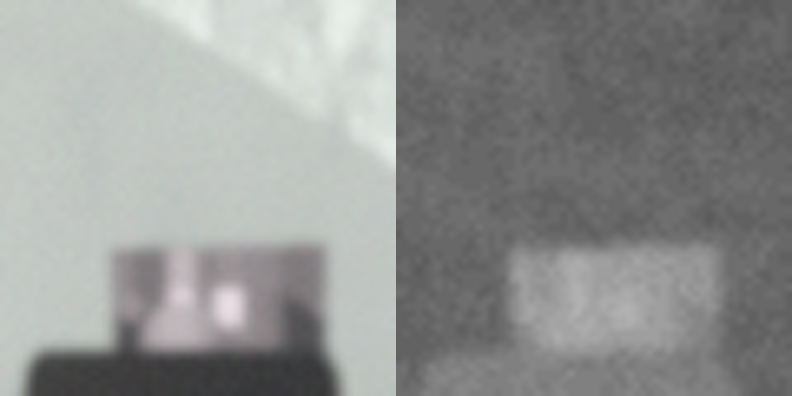

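Emit:
{"method": "servo_tool", "body": {
  "delta_pos": [
    [0,0,0.0012],
    [0,0,0.0012],
    [0,0,0.0012],
    [0,0,0]
  ],
  "dr": [
    [0,0,0],
    [0.1,0,0],
    [0.1,0,0],
    [0,0,0]
  ],
  "grip": [0,0,0,0]
}}

```text
t: 25.9
tool_pos: [0.4808, 0.1535, 0.1185]
tool_rot: [-1.224, 1.182, -1.184]
contact_force: [-1.0, 0.6, 0.1]
opening: 0.0215
```

```bash
python3 - <<'E'
from m import *
both('l5');st()
E
```

```text
t 25.9 pos [0.4808 0.1535 0.1185] F [-1.04  0.59  0.07] op 0.0215
ty [ 2.e-03  6.e-04 -1.e+00] yaw 2.02
tip [0.481  0.1536 0.0474]
pred tip far/near edge px [[294.0, 304.0], [293.0, 446.0]]
-11.0:140 -10.5:138 -10.0:131 -9.5:115 -9.0:96 -8.5:98 -8.0:117 -7.5:134 -7.0:140 -6.5:135 -6.0:122 -5.5:105 -5.0:95 -4.5:91 -4.0:94 -3.5:99 -3.0:106 -2.5:114 -2.0:122 -1.5:131 -1.0:138 -0.5:142 0.0:140 0.5:134 1.0:129 1.5:132 2.0:141 2.5:147 3.0:148 3.5:138 4.0:120 4.5:103 5.0:92 5.5:85 6.0:78 6.5:71 7.0:68 7.5:68 8.0:72 8.5:83 9.0:101 9.5:119 10.0:132 10.5:138 11.0:139
t 25.95 pos [0.4809 0.1535 0.1185] F [-1.52  0.33  0.5 ] op 0.0217
ty [ 2.1e-03  6.0e-04 -1.0e+00] tip [0.481  0.1536 0.0474] rel [ -0.19  -0.04 -10.62]
```

Emit:
{"method": "servo_tool", "body": {
  "delta_pos": [
    [0,0,0.001],
    [0,0,0]
  ],
  "dr": [
    [0,0,0],
    [0,0,0]
  ],
  "grip": [0,0]
}}

```text
t: 26.2
tool_pos: [0.4817, 0.1535, 0.1184]
tool_rot: [-1.224, 1.182, -1.184]
contact_force: [-2.2, 1.1, 0.1]
opening: 0.0214
```

```bash
python3 - <<'E'
from m import *
both('l6');st()
E
```

```text
t 26.2 pos [0.4817 0.1535 0.1184] F [-2.2   1.1   0.15] op 0.0214
ty [ 1.5e-03  6.0e-04 -1.0e+00] yaw 2.02
tip [0.4818 0.1536 0.0473]
pred tip far/near edge px [[294.0, 304.0], [293.0, 446.0]]
-11.0:140 -10.5:137 -10.0:128 -9.5:109 -9.0:86 -8.5:75 -8.0:87 -7.5:112 -7.0:134 -6.5:145 -6.0:148 -5.5:142 -5.0:124 -4.5:103 -4.0:93 -3.5:93 -3.0:97 -2.5:103 -2.0:109 -1.5:117 -1.0:126 -0.5:135 0.0:140 0.5:141 1.0:139 1.5:133 2.0:131 2.5:135 3.0:143 3.5:146 4.0:144 4.5:133 5.0:114 5.5:94 6.0:78 6.5:70 7.0:66 7.5:65 8.0:69 8.5:78 9.0:98 9.5:120 10.0:135 10.5:140 11.0:140
t 26.25 pos [0.4817 0.1535 0.1184] F [-2.23 -0.05  0.48] op 0.0214
ty [ 1.6e-03  6.0e-04 -1.0e+00] tip [0.4818 0.1536 0.0473] rel [ 6.10e-01 -1.00e-02 -1.07e+01]
```

Emit:
{"method": "servo_tool", "body": {
  "delta_pos": [
    [0,0,-0.0015],
    [0,-0.005,0],
    [0,-0.008,0],
    [0.002,-0.009,0],
    [0.003,0,0]
  ],
  "dr": [
    [0,0,0],
    [0,0,0],
    [0,0,0],
    [0,0,0],
    [0,0,0]
  ],
  "grip": [0,0,0,0,0]
}}

```text
t: 26.88
tool_pos: [0.4823, 0.1484, 0.1433]
tool_rot: [-1.219, 1.178, -1.186]
contact_force: [0.4, -0.2, -0.7]
opening: 0.0215
```

Emit:
{"method": "servo_tool", "body": {
  "delta_pos": [
    [0,0,0],
    [0,0,0]
  ],
  "dr": [
    [0,0,0],
    [0,0,0]
  ],
  "grip": [0,0]
}}

```text
t: 27.12
tool_pos: [0.4823, 0.1481, 0.1433]
tool_rot: [-1.219, 1.178, -1.187]
contact_force: [-0.4, 0.2, 0.1]
opening: 0.0209
```

```bash
python3 - <<'E'
from m import *
both('n1');st()
from scipy.ndimage import center_of_mass
def fit(n):
    xs,ys,G=prof(n); s=G[(ys>-4.5)&(ys<-1)].mean(0); r=[]
    for lo,hi in((-8.5,-3.5),(1.2,6)):
        m=(xs>=lo)&(xs<=hi); w=np.clip(s[m]-112,0,None); r.append(round((xs[m]*w).sum()/w.sum(),2))
    print(n,r)
for n in('i2','k3','n1'): fit(n)
a=prof('k3')[2];b=prof('n1')[2]
cv2.imwrite('pics/n1c.png',np.vstack([cv2.resize(np.clip(g*1.3,0,255).astype(np.uint8),None,fx=8,fy=5) for g in(a,b)]))
E
```

```text
t 27.125 pos [0.4823 0.1481 0.1433] F [-0.36  0.17  0.07] op 0.0209
ty [ 0.008   0.0011 -1.    ] yaw 2.0
tip [0.4828 0.1481 0.0722]
pred tip far/near edge px [[293.0, 304.0], [293.0, 446.0]]
-11.0:138 -10.5:135 -10.0:127 -9.5:112 -9.0:93 -8.5:84 -8.0:93 -7.5:113 -7.0:132 -6.5:143 -6.0:144 -5.5:136 -5.0:121 -4.5:104 -4.0:94 -3.5:92 -3.0:94 -2.5:98 -2.0:100 -1.5:102 -1.0:102 -0.5:102 0.0:102 0.5:100 1.0:100 1.5:105 2.0:118 2.5:136 3.0:148 3.5:150 4.0:146 4.5:135 5.0:117 5.5:98 6.0:85 6.5:76 7.0:71 7.5:70 8.0:74 8.5:83 9.0:101 9.5:120 10.0:133 10.5:138 11.0:138
t 27.175 pos [0.4822 0.1481 0.1432] F [-0.86  0.22 -1.79] op 0.0214
ty [ 0.0078  0.0011 -1.    ] tip [0.4827 0.1481 0.0721] rel [ 1.54 -5.46 14.08]
i2 [np.float64(-5.16), np.float64(4.48)]
k3 [np.float64(-6.07), np.float64(3.54)]
n1 [np.float64(-6.17), np.float64(3.48)]
```

View pics/n1c.png

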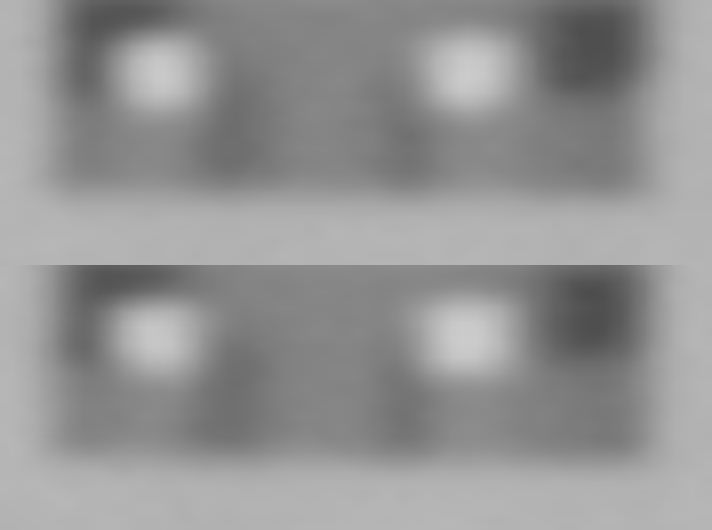

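View pics/n1r.png

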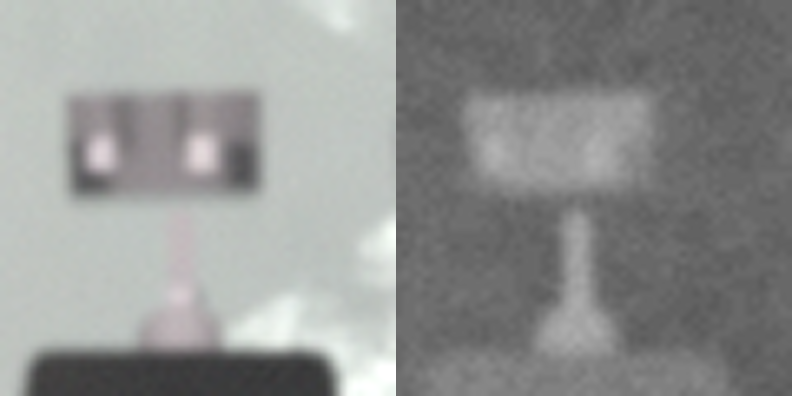

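```bash
python3 - <<'E'
from h import *
plan([.508,-.2013,.232],-14.17)
E
```

```text
dp [[0.05, -0.0127, 0.002], [0.0499, -0.0127, 0.004], [0.0497, -0.0127, 0.0061], [0.0494, -0.0127, 0.008], [0.049, -0.0127, 0.01]] 
dr [[-0.06, 2.31, -0.02], [-0.06, 2.31, -0.01], [-0.06, 2.31, -0.02], [-0.06, 2.31, -0.01], [-0.07, 2.31, -0.02]]
dp [[0.0486, -0.0127, 0.012], [0.0481, -0.0126, 0.0138]] 
dr [[-0.06, 2.31, -0.01], [-0.07, 2.31, -0.02]]
end [ 0.508  -0.2013  0.232 ] yaw -14.17
```

Rise first, then travel.

Emit:
{"method": "servo_tool", "body": {
  "delta_pos": [
    [0,-0.04,0],
    [0.03,-0.045,0.003],
    [0.055,-0.003,0.005],
    [0.055,0,0.007],
    [0.055,0,0.009]
  ],
  "dr": [
    [0,1,0],
    [0,2.3,0],
    [0,2.6,0],
    [0,2.6,0],
    [0,2.6,0]
  ],
  "grip": [0,0,0,0,0]
}}

```text
t: 27.8
tool_pos: [0.4942, -0.0503, 0.2325]
tool_rot: [-1.126, 1.319, -1.326]
contact_force: [0.5, 0.1, -1.0]
opening: 0.0208
```

```bash
python3 - <<'E'
from h import *
obs()
plan([.508,-.2013,.232],-14.17)
E
```

```text
t 27.8 pos [ 0.4942 -0.0503  0.2325] F [ 0.5   0.13 -0.95] op 0.0208
dp [[0.049, 0.0002, 0.0124], [0.0486, 0.0002, 0.0139], [0.0481, 0.0002, 0.0153]] 
dr [[-0.12, 1.74, -0.02], [-0.12, 1.74, -0.02], [-0.11, 1.73, -0.01]]
end [ 0.508  -0.2013  0.232 ] yaw -14.17
```

Emit:
{"method": "servo_tool", "body": {
  "delta_pos": [
    [0.049,0,0.012],
    [0.049,0,0.014],
    [0.035,0,0.012],
    [0,0,0],
    [0,0,0]
  ],
  "dr": [
    [-0.12,1.7,0],
    [-0.12,1.7,0],
    [-0.12,1.2,0],
    [0,0,0],
    [0,0,0]
  ],
  "grip": [0,0,0,0,0]
}}

```text
t: 28.42
tool_pos: [0.506, -0.1954, 0.231]
tool_rot: [-1.083, 1.39, -1.385]
contact_force: [-0.5, 0.0, -0.5]
opening: 0.021
```

```bash
python3 - <<'E'
from h import *
o=obs()
snap('wrist','p1')
plan([.508,-.2013,.19],-14.17,n=2)
E
```

```text
t 28.425 pos [ 0.506  -0.1954  0.231 ] F [-0.48  0.   -0.49] op 0.021
dp [[0.0027, 0.0205, 0.0017], [0.0028, 0.0205, 0.0017]] 
dr [[0.06, 0.08, -0.05], [0.06, 0.08, -0.05]]
end [ 0.5079 -0.2013  0.19  ] yaw -14.17
```

View pics/p1.png

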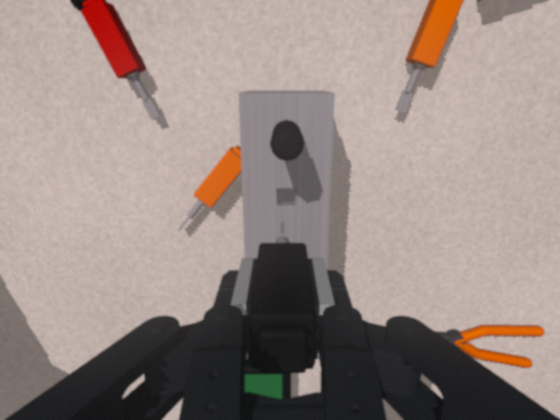

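Emit:
{"method": "servo_tool", "body": {
  "delta_pos": [
    [0.003,0.02,0.0015],
    [0.0025,0.016,0.0015],
    [0,0,0],
    [0,0,0]
  ],
  "dr": [
    [0,0.1,0],
    [0,0.1,0],
    [0,0,0],
    [0,0,0]
  ],
  "grip": [0,0,0,0]
}}

```text
t: 28.98
tool_pos: [0.5071, -0.1985, 0.1909]
tool_rot: [-1.084, 1.391, -1.382]
contact_force: [0.2, -0.2, -1.4]
opening: 0.0213
```

```bash
python3 - <<'E'
from h import *
o=obs();print(R.from_rotvec(o['tool_rot']).as_matrix().round(4))
plan([.508,-.2013,.165],-14.17,n=2)
E
```

```text
t 28.975 pos [ 0.5071 -0.1985  0.1909] F [ 0.21 -0.22 -1.43] op 0.0213
[[-0.2417 -0.0037  0.9704]
 [-0.9704  0.0037 -0.2417]
 [-0.0027 -1.     -0.0045]]
dp [[0.0013, 0.0129, 0.0008], [0.0013, 0.013, 0.0008]] 
dr [[0.13, 0.09, -0.08], [0.13, 0.1, -0.07]]
end [ 0.508  -0.2013  0.165 ] yaw -14.17
```

Emit:
{"method": "servo_tool", "body": {
  "delta_pos": [
    [0.002,0.013,0.001],
    [0.0015,0.01,0.001],
    [0,0,0]
  ],
  "dr": [
    [0.13,0.1,-0.1],
    [0.13,0.1,-0.1],
    [0,0,0]
  ],
  "grip": [0,0,0]
}}

```text
t: 29.35
tool_pos: [0.5084, -0.2025, 0.1667]
tool_rot: [-1.082, 1.388, -1.391]
contact_force: [0.4, -0.9, -0.6]
opening: 0.0212
```

```bash
python3 - <<'E'
from h import *
o=obs();print(R.from_rotvec(o['tool_rot']).as_matrix().round(4))
c,im=snap('wrist','p2'); cv2.imwrite('pics/p2z.png',cv2.resize(cv2.convertScaleAbs(im[170:270,240:330],alpha=1.5),None,fx=6,fy=6,interpolation=cv2.INTER_CUBIC))
plan([.508,-.2013,.13],-14.17,n=3)
E
```

```text
t 29.35 pos [ 0.5084 -0.2025  0.1667] F [ 0.41 -0.9  -0.61] op 0.0212
[[-2.451e-01  7.000e-04  9.695e-01]
 [-9.695e-01 -1.500e-03 -2.451e-01]
 [ 1.300e-03 -1.000e+00  1.100e-03]]
dp [[-0.0004, 0.0124, -0.0003], [-0.0004, 0.0124, -0.0004], [-0.0004, 0.0125, -0.0003]] 
dr [[-0.04, -0.01, 0.03], [-0.03, -0.0, 0.03], [-0.04, -0.01, 0.02]]
end [ 0.508  -0.2013  0.13  ] yaw -14.17
```

View pics/p2z.png

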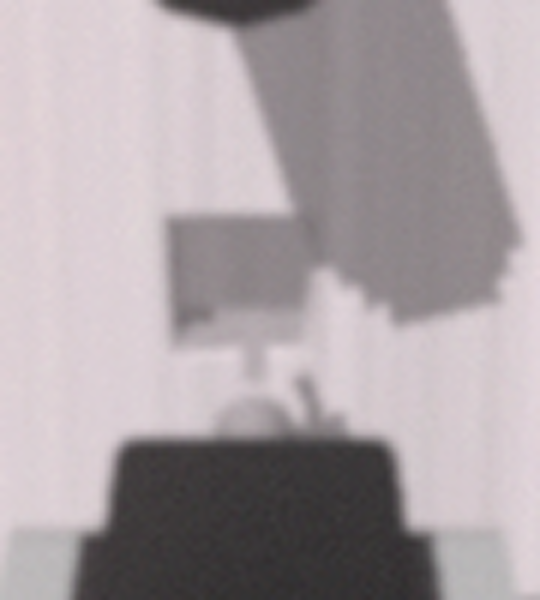

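```bash
python3 - <<'E'
from h import *
c,im=pickle.load(open('pics/p2.pkl','rb'))
h=ray(c,np.array([[168,215],[300,217],[312,345],[175,347]])/6+[239.5,169.5],.08);print(h.round(4))
t=ray(c,np.array([[252,345]])/6+[239.5,169.5],.0956)[0]; a=np.radians(-14.17);ey=np.array([-np.sin(a),np.cos(a),0]);ex=np.array([np.cos(a),np.sin(a),0])
d=h.mean(0)-(t-.0045*ey);print('hole-tip stand axes',d@ex,d@ey)
E
```

```text
[[ 0.5007 -0.1925  0.08  ]
 [ 0.5139 -0.196   0.08  ]
 [ 0.5117 -0.2102  0.08  ]
 [ 0.4976 -0.2069  0.08  ]]
hole-tip stand axes -0.0013983252969647314 0.005357602582247979
```

```bash
python3 - <<'E'
from h import *
c,im=pickle.load(open('pics/p2.pkl','rb'))
o=ctrl.get_obs();T=R.from_rotvec(o['tool_rot']).as_matrix();tip=o['tool_pos']+T@[0,.0711,0];print(tip)
print(((proj(c,[tip+T@[-.0045,0,0],tip+T@[.0045,0,0]])-[239.5,169.5])*6).round())
h=ray(c,np.array([[168,215],[300,217],[312,345],[175,347]])/6+[239.5,169.5],.08).mean(0);print(h)
g=im[200:240,280:284].mean(1);print(g.round().astype(int).tolist())
v=cv2.resize(im[195:245,262:302],None,fx=14,fy=12,interpolation=cv2.INTER_CUBIC).astype(float)
cv2.imwrite('pics/p2y.png',np.clip((v-90)*2.2,0,255).astype(np.uint8))
E
```

```text
[ 0.50874627 -0.20277517  0.09616096]
[[269. 302.]
 [269. 388.]]
[ 0.50597097 -0.20139269  0.08      ]
[[140, 137, 144], [139, 137, 144], [140, 137, 145], [140, 137, 144], [135, 132, 139], [121, 118, 125], [101, 98, 104], [91, 89, 95], [92, 89, 94], [90, 88, 94], [90, 88, 94], [90, 89, 94], [91, 88, 94], [90, 88, 94], [90, 89, 94], [90, 88, 93], [90, 88, 93], [90, 88, 94], [90, 88, 94], [91, 90, 94], [96, 93, 99], [103, 101, 107], [112, 110, 116], [115, 112, 118], [116, 114, 120], [116, 113, 120], [117, 114, 120], [119, 116, 123], [122, 118, 125], [122, 119, 126], [122, 118, 126], [122, 119, 126], [123, 120, 127], [128, 125, 132], [133, 130, 137], [132, 128, 135], [122, 119, 126], [116, 114, 120], [115, 111, 118], [114, 111, 117]]
```

View pics/p2y.png

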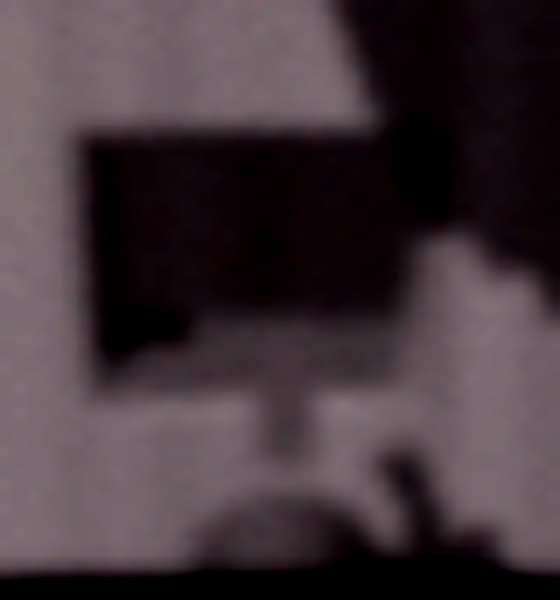

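Emit:
{"method": "servo_tool", "body": {
  "delta_pos": [
    [-0.0012,0.012,-0.0003],
    [0,0.013,0],
    [0,0.012,0],
    [0,0.012,0],
    [0,0,0]
  ],
  "dr": [
    [0,0,0],
    [0,0,0],
    [0,0,0],
    [0,0,0],
    [0,0,0]
  ],
  "grip": [0,0,0,0,0]
}}

```text
t: 30.02
tool_pos: [0.5085, -0.2013, 0.1145]
tool_rot: [-1.082, 1.388, -1.391]
contact_force: [0.5, 0.0, -1.2]
opening: 0.0211
```

```bash
python3 - <<'E'
from h import *
o=obs();print(R.from_rotvec(o['tool_rot']).as_matrix().round(4))
plan([.508,-.2013,.1091],-14.17,n=2)
E
```

```text
t 30.025 pos [ 0.5085 -0.2013  0.1145] F [ 0.49  0.03 -1.15] op 0.0211
[[-2.452e-01  9.000e-04  9.695e-01]
 [-9.695e-01 -1.500e-03 -2.452e-01]
 [ 1.200e-03 -1.000e+00  1.300e-03]]
dp [[0.0, 0.0027, -0.0002], [0.0001, 0.0027, -0.0003]] 
dr [[-0.04, -0.01, 0.04], [-0.03, -0.01, 0.03]]
end [ 0.508  -0.2013  0.1091] yaw -14.17
```

Emit:
{"method": "servo_tool", "body": {
  "delta_pos": [
    [0,0.0028,-0.0005],
    [0,0.002,0],
    [0,0,0]
  ],
  "dr": [
    [0,0,0],
    [0,0,0],
    [0,0,0]
  ],
  "grip": [0,0,0]
}}

```text
t: 30.4
tool_pos: [0.5086, -0.2015, 0.1102]
tool_rot: [-1.081, 1.386, -1.392]
contact_force: [0.6, 0.0, -0.1]
opening: 0.0212
```

Emit:
{"method": "servo_tool", "body": {
  "delta_pos": [
    [0,0.0008,-0.0005],
    [0,0,0]
  ],
  "dr": [
    [0,0,0],
    [0,0,0]
  ],
  "grip": [0,0]
}}

```text
t: 30.65
tool_pos: [0.5084, -0.2016, 0.11]
tool_rot: [-1.081, 1.385, -1.393]
contact_force: [-0.3, -0.4, -1.6]
opening: 0.0213
```

Emit:
{"method": "servo_tool", "body": {
  "delta_pos": [
    [0,0.001,0],
    [0,0.001,0]
  ],
  "dr": [
    [0,0,0],
    [0,0,0]
  ],
  "grip": [0,0]
}}

```text
t: 30.9
tool_pos: [0.5086, -0.2017, 0.109]
tool_rot: [-1.081, 1.385, -1.393]
contact_force: [-3.7, 0.9, 5.6]
opening: 0.0213
```

Emit:
{"method": "servo_tool", "body": {
  "delta_pos": [
    [0,-0.0005,0],
    [0,0,0],
    [0,0,0],
    [0,0,0]
  ],
  "dr": [
    [0,0,0],
    [0,0,0],
    [0,0,0],
    [0,0,0]
  ],
  "grip": [0.32,0.45,0.6,0.6]
}}

```text
t: 31.4
tool_pos: [0.509, -0.2019, 0.1096]
tool_rot: [-1.08, 1.384, -1.394]
contact_force: [0.4, -0.0, -0.2]
opening: 0.0513
```

```bash
python3 - <<'E'
from h import *
obs(); snap('wrist','q1')
E
```

```text
t 31.4 pos [ 0.509  -0.2019  0.1096] F [ 0.4  -0.03 -0.21] op 0.0513
```

View pics/q1.png

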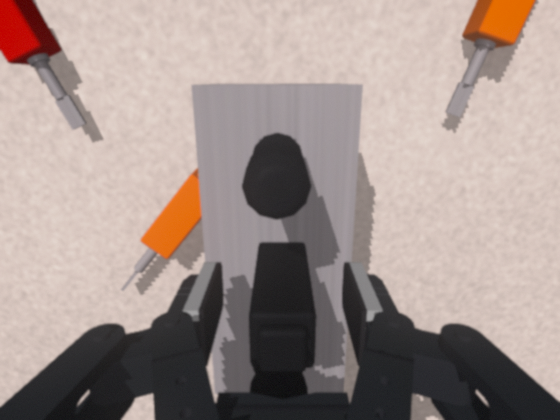

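Emit:
{"method": "servo_tool", "body": {
  "delta_pos": [
    [0,-0.03,0],
    [0,-0.05,0],
    [0,-0.045,0],
    [0,-0.02,0],
    [0,0,0]
  ],
  "dr": [
    [0,0,0],
    [0,0,0],
    [0,0,0],
    [0,0,0],
    [0,0,0]
  ],
  "grip": [0.7,0.7,0.7,0.7,0.7]
}}

```text
t: 32.08
tool_pos: [0.5073, -0.2008, 0.256]
tool_rot: [-1.082, 1.388, -1.39]
contact_force: [0.5, -1.0, -0.6]
opening: 0.0596
```

```bash
python3 - <<'E'
from h import *
obs(); c,im=snap('wrist','q2')
a=np.radians(-14.1);Rz=np.array([[np.cos(a),-np.sin(a)],[np.sin(a),np.cos(a)]])
v=cv2.convertScaleAbs(cv2.resize(im[60:290,220:340],None,fx=2.6,fy=2.6,interpolation=cv2.INTER_CUBIC),alpha=1.5)
cv2.imwrite('pics/q2z.png',v)
snap('top','q3',(170,180,400,280),3.4); snap('side','q4',(150,100,450,400),2)
E
```

```text
t 32.075 pos [ 0.5073 -0.2008  0.256 ] F [ 0.5  -0.96 -0.63] op 0.0596
```

View pics/q2z.png

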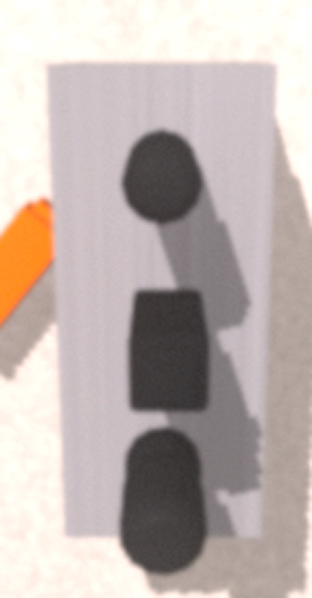

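View pics/q3.png

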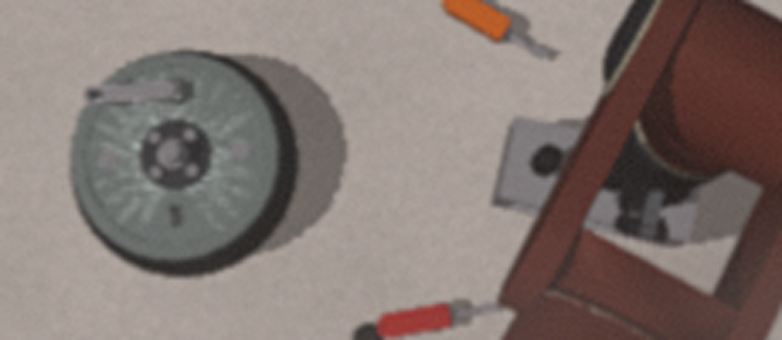

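View pics/q4.png

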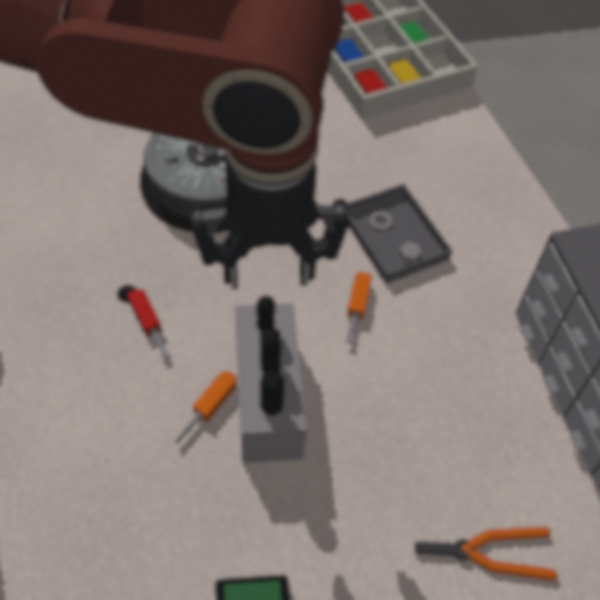

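```bash
python3 - <<'E'
from h import *
c,im=pickle.load(open('pics/q2.pkl','rb'));c0,im0=pickle.load(open('pics/f1.pkl','rb'))
a=np.radians(-14.1);Rz=np.array([[np.cos(a),-np.sin(a)],[np.sin(a),np.cos(a)]])
def warp(c,im,z):
    xs=np.arange(-40,40.1,.5);ys=np.arange(40,-40.1,-.5)
    P=np.array([[np.r_[Rz@[x/1000,y/1000]+[.5065,-.202],z] for x in xs] for y in ys]);u=proj(c,P.reshape(-1,3)).reshape(len(ys),len(xs),2).astype(np.float32)
    return cv2.remap(im,u[...,0],u[...,1],cv2.INTER_CUBIC)
v=np.hstack([warp(c0,im0,.143),warp(c,im,.143)])
cv2.imwrite('pics/q5.png',cv2.resize(cv2.convertScaleAbs(v,alpha=1.8),None,fx=2.4,fy=2.4))
E
```

```text
(no output)
```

View pics/q5.png

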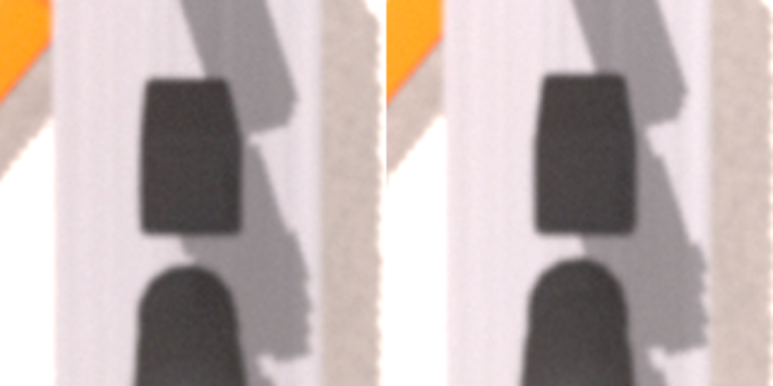

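The tool's position and shadow match the picture from before the grasp (handle at about (190,155) left and (585,155) right), so it is upright and seated.

```bash
python3 -c "
from station import ctrl
print(ctrl.finish_job())"
```

```text
the job is handed in; nothing more can be done
None
```

The brake is adjusted: I turned the star wheel up to its hard stop, then backed it off two teeth. The adjuster is standing back in the middle hole of the stand, where it came from.

- **Turning up:** it took three strokes, about 2.1 teeth in all, at roughly 2–3 N. At the stop the wheel held still under 7 to 9.2 N. 9.2 N was the highest push I read, slightly over the 7–9 N asked for but well under 15 N.
- **Backing off:** this also took three strokes, of about 0.74, 0.94 and 0.3 teeth by the pictures. Those add up to 1.96, but the teeth then lined up with the picture taken at the stop to about 0.1 mm. That puts the back-off at two teeth within about 0.01.
- **Tool:** the handle and its shadow match the picture from before the grasp. The gripper was open and well above it when I handed in, at about 32 s.
- **Look-alikes:** the red and orange tools stood upright in the first pictures. All of them were lying down by the wrist pictures taken within the first few seconds, before the arm was near them. The plug, next to the red one, looks a few millimetres off its first position. I left all of it alone.
- **Not checked:** I did not look at the wheel again after putting the tool back. When I first carried the tool away from the stand it passed very close to one screwdriver. I felt no contact, and the screwdriver was still standing in the later pictures.

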